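Lock the good tools away in the code box

ROBOT

A 6-joint arm with a two-finger parallel gripper is mounted at the origin on a cart in front of the work surface, level with it; the furniture and walls round the work are solid. World frame = base frame: x ahead of the robot, y to its left, z up, the work surface at z = 0. Lengths are in mm, angles in rad, forces in N, time in s.
With the tool pointing down it reaches from about 300 to 775 mm from the base axis. Payload 14.6 kg.
Tool frame: the origin (TCP) lies between the finger pads; the fingertips stand manip.finger_overhang ahead of it and the grasp point (between the pads) lies 2 mm behind it (manip.finger_overhang is the distance from the TCP to the fingertips, in mm); z points along the fingers, y is the direction in which the jaws open and shut (so a half turn about z gives the same grasp; the last joint's range is limited). The gripper opens to 94 mm and grips with 3 to 60 N. Pads are 16 mm wide; open, the fingers measure 119 mm over their backs; the gripper's body (75 mm by 177 mm) begins 78 mm behind the grasp point.
Start: joints at [-1.28, 0.3, 1.521, -0, 1.321, -0.067], TCP at [192.611, -515.161, 222.446] pointing down, gripper open.
Joint ranges: [-3.03, 3.03], [-0.79, 2.21], [0.23, 2.52], [-1.04, 4.18], [0, 3.07], [-2.55, 2.55]. Speed limits (rad/s): [2.22, 2.22, 2.57, 3.14, 3.14, 3.14].

INTERFACE

Orientations are given as [roll, pitch, yaw] about the fixed x, y, z axes, in that order (R = Rz(yaw) Ry(pitch) Rx(roll)).
In Python, from cell import manip gives the robot as it stands.
- The arm moves only by the tool drive_tool, never from a script. Its argument "steps" is a list of rows, each an object with "delta_pos": the shift along the world's x, y, z in mm, a list of three; "yaw": the turn about the world's z in rad; "hand": the finger opening in mm, from 0 to 94. A call has 1 to 5 rows; each row shifts and turns the commanded pose from where the row before left it; what a row does not reach is not made up. A row lasts 1/12 s, in which the tool goes at most 41.7 mm and 7.16 degrees, less where a joint would pass 70% of its speed; a pose out of reach is approached as far as the arm can. A call is refused whole if a number of a shift passes 41.7 or a number of a turn 0.125, either way. A call with a gripper value outside its range is refused whole. The fingers move at their own pace and stop on an object; "squeeze" is the grip in N (left out, the last holds). Time passes only in rows, so rows that do not move let the fingers close. It gives the time, the measured TCP pose, the force and the opening at its end, in the units of the state.
- manip.read_state(): the state, without advancing time (a new reading comes with each control period).
- manip.camera(name): name is "scene" or "top" or "wrist"; returns a dict with "frame" (480x640x3 uint8, red, green, blue), "range_z" (480x640 float32, mm along the optical axis (not along the pixel's ray), 0 where there is no reading), "intrinsics" (3x3 intrinsics, pixels), "position" and "attitude" of the camera in the world. Camera axes: x right, y down, z forward; pixel columns grow to the right and rows downward; lengths in mm; the calibration is good to about 2 mm. A picture is of the moment at which its call begins.
- manip.sign_off(): hands the job in, once; it reports no verdict.
The state is a dict: "clock": time; "joints": joint angles; "qd": joint speeds; "effort": joint torques, N m; "eef_pos": TCP position; "eef_rot": TCP orientation; "wrist_force": force on the tool from outside, world axes, zero at the start; "moment": the same for the moment, N m; "finger_gap": finger opening in mm.
Only numpy, scipy, OpenCV 4.12 (cv2) and the standard library are available. Lean on these libraries where they do the work, as an engineer would, in place of code of your own. Each camera call takes 0.05 s, during which the arm holds its last target.

TASK

Lock the good tools away. Turn the three dials of the wooden lock box to the code 5 - 2 - 6 (left, middle, right; marks counted clockwise from the double mark, which is 0), then work the stuck metal cover free and ease it to the left as far as it will go, without letting it shoot along, and put every good tool on the table - wooden mallet, wire loop tool, needle tool, cork block, as many of them as there are today - down inside the box. Keep the code set while the cover is open; when all are in, slide the cover fully shut and turn the middle dial back to 0, leaving the other two on the code and the slip cup and teapot lid where they are.

Things in the scene. Friction and masses are not known exactly. Their poses are not given: they have to be found in the camera images.
- lock_box: Fixed wooden lock box, 240 x 240 mm, 78 mm high, turned up to 0.12 rad. Origin: centre of its underside; x away from the robot, y left, z up. Front part (x -120 to -35 mm): a step 57 mm high with the three dials in a row. Behind it the well, covered by a flat metal cover. Two thin rails, tops at z 78 mm, run on to the left to y +334 mm and carry the cover when open.
- well_floor (a point): Point on the floor of the well, 6 mm above the table, under the middle of the opening left by the open cover (box frame x 42.5, y -12 mm). The well spans box x -25 to +110, y -110 to +110 mm, walls 10 mm thick, rim at z 78 mm. With the cover at its stop the opening is 135 mm (x) by 197 mm (y: -110 to +87).
- dial_left (a joint): Left dial (box frame x -77.5, y +78 mm), rad, growing clockwise seen from above. At 0 its pointer (white line on one end of its bar) points to box +x, at the double mark; single marks follow clockwise every 45 degrees: number k is at k x 0.785 rad. Stops just beyond 0 and 7: it cannot go round from 7 to 0. Stays where left; friction about 0.05 N m.
- dial_mid (a joint): Middle dial (box frame x -77.5, y 0), otherwise the same.
- dial_right (a joint): Right dial (box frame x -77.5, y -78 mm), otherwise the same.
- dial_left_grip (a point): Point on the left dial's axis, 85 mm above the table; x axis along the bar towards the pointer. The dial: dark disc 50 mm across, 10 mm high (top at z 67 mm), with an upright grip bar 48 mm long, 12 mm thick, 28 mm high across its middle (z 67 to 95 mm).
- dial_mid_grip (a point): The same point of the middle dial.
- dial_right_grip (a point): The same point of the right dial.
- cover (a joint): Position of the cover in m: 0 fully shut, growing as it slides left (+y of the box). A hidden catch in the first 15 mm makes it stick: 10 to 16 N along the rail to break it free, and again to close the last 15 mm; otherwise about 2 N of friction. The hidden end stop lies somewhere past 0.18; feel for it.
- cover_handle (a point): Middle of the upright wooden handle on the cover, moving with it: 50 mm long in box x, 14 mm thick in y, 36 mm high, top 123 mm above the table, this point 106 mm. Box frame x 42.5, y -50 mm when shut. The cover: flat plate 155 x 236 x 7 mm, top 87 mm above the table.
- wood_mallet: Small turned wooden mallet, about 170 mm long, lying; absent in some starts. Origin: middle of its extents, on the underside. Its axis runs from head to handle in direction (0.88, -0.47, 0) of its frame. Head: 37 mm in diameter, about 75 mm long, centred at (-43, 20, 17) mm. Handle: 15 mm in diameter, from (-21, 8, 17) to (73, -42, 17) mm.
- loop_tool: Wire loop trimming tool, 149 mm long, lying; absent in some starts. Origin: middle of its extents, on the underside. The dark wooden handle is 84 mm long, 13 mm wide, 12 mm high, centred at (-10, 33, 6) mm, its length along (-0.20, 0.98, 0) of its frame; the wire loop lies at -y.
- needle_tool: Needle tool, 135 mm long, 12 mm wide, 9 mm thick, lying along its x; absent in some starts. Origin: middle of its extents, on the underside. Bamboo handle from x -21 to +68 mm, needle towards -x.
- cork_block: Cork sanding block, 52 x 32 mm, 22 mm high; absent in some starts. Origin: centre of the underside. Its long (52 mm) axis runs along (-0.79, 0.61, 0) of its frame, its 32 mm width along (0.61, 0.79, 0).
- slip_cup: Bystander: small cup, 65 mm in diameter, 47 mm high, origin at the centre of its underside. Leave it alone.
- teapot_lid: Bystander: dark teapot lid, 80 mm in diameter, 34 mm high with its knob, origin at the centre of its underside. Leave it alone.
Not all that is in view belongs to the job. What is shaped like the loop_tool but red is not meant.

How it is judged (in metres and radians):
On the way, in this order (a step that is already met when the one before it is completed fails the run):
1. the dials stand at 5 - 2 - 6 and the cover is still shut (value of joint dial_left between 3.727 and 4.127 rad and value of joint dial_mid between 1.371 and 1.771 rad and value of joint dial_right between 4.512 and 4.912 rad and value of joint cover below 0.01 m), for 0.2 s.
2. the cover is open as far as its end stop (value of joint cover above 0.199 m), for 0.2 s.
3. every good tool lies released inside the box, the cover open (x of wood_mallet in the frame of lock_box between -0.025 and 0.11 m and y of wood_mallet in the frame of lock_box between -0.11 and 0.11 m and z of each of wood_mallet, loop_tool, needle_tool, cork_block in the frame of lock_box below 0.066 m and contact force between each of wood_mallet, loop_tool, needle_tool, cork_block and the fingers below 0.05 N and x of loop_tool in the frame of lock_box between -0.025 and 0.11 m and y of loop_tool in the frame of lock_box between -0.11 and 0.11 m and x of needle_tool in the frame of lock_box between -0.025 and 0.11 m and y of needle_tool in the frame of lock_box between -0.11 and 0.11 m and x of cork_block in the frame of lock_box between -0.025 and 0.11 m and y of cork_block in the frame of lock_box between -0.11 and 0.11 m and value of joint cover above 0.15 m), for 0.3 s.
4. the cover is fully shut again over the tools (value of joint cover below 0.006 m and x of wood_mallet in the frame of lock_box between -0.025 and 0.11 m and y of wood_mallet in the frame of lock_box between -0.11 and 0.11 m and z of each of wood_mallet, loop_tool, needle_tool, cork_block in the frame of lock_box below 0.066 m and contact force between each of wood_mallet, loop_tool, needle_tool, cork_block and the fingers below 0.05 N and x of loop_tool in the frame of lock_box between -0.025 and 0.11 m and y of loop_tool in the frame of lock_box between -0.11 and 0.11 m and x of needle_tool in the frame of lock_box between -0.025 and 0.11 m and y of needle_tool in the frame of lock_box between -0.11 and 0.11 m and x of cork_block in the frame of lock_box between -0.025 and 0.11 m and y of cork_block in the frame of lock_box between -0.11 and 0.11 m), for 0.2 s.
At the end, for the whole second after the job is handed in: Cover fully shut (within 6 mm), left dial at 5, middle dial at 0, right dial at 6 (each within 0.2 rad, about 11 degrees), and every good tool that was on the table at rest inside the well. Open means within 6 mm of the end stop, which is at 205 mm (all of step 4 and value of joint dial_left between 3.727 and 4.127 rad and value of joint dial_right between 4.512 and 4.912 rad and value of joint dial_mid between -0.2 and 0.2 rad and linear speed of each of wood_mallet, loop_tool, needle_tool, cork_block below 0.02 m/s and velocity of joint cover between -0.01 and 0.01 m/s); the robot touches nothing.
It fails at once if the cover is more than 20 mm open while a dial is off its code number by more than 0.5 rad (value of joint cover above 0.02 m and (not (value of joint dial_left between 3.427 and 4.427 rad) or not (value of joint dial_mid between 1.071 and 2.071 rad) or not (value of joint dial_right between 4.212 and 5.212 rad))).
It fails at once if the cover shoots along its rails (faster than 0.4 m/s) (velocity of joint cover above 0.4 m/s or velocity of joint cover below -0.4 m/s).
It fails at once if the slip cup or the teapot lid is pushed more than 50 mm or tipped over (distance of any of slip_cup, teapot_lid from where it was at the start of the episode above 0.05 m or angle between any of slip_cup, teapot_lid's own z axis and vertical above 0.8 rad).
Of wood_mallet, loop_tool, needle_tool, cork_block only 2 to 4 are there at a start; the rules pass over those that are not, and their reading is None.
At some moment in a run one of wood_mallet, loop_tool, needle_tool, cork_block may be knocked a few centimetres aside while the robot is not near it.
Once in a run the grip may slacken for a moment while it holds something.
It also fails if it takes over 210 s, if anything falls off the work surface, if the arm or the gripper's body presses on something with over 40 N, if the wrist force passes 120 N, or if a joint passes its speed limit or range.

## Working session

There is one attempt and no reset: what is moved stays moved. The work goes in short steps, Python scripts to look and compute and a tool call to move; the robot and the scene stay as the last step left them, time stands still between calls to the robot, and variables do not carry over. Pictures are saved under pics/ and viewed, and the job is handed in when it is done.

Besides the shell and the picture viewer there is one more tool, called after "Request:" as name(argument=value, ...) on one line, values as JSON. drive_tool: Moves the arm, as the interface text tells. Its arguments: {"type":"object","properties":{"steps":{"type":"array"},"squeeze":{"type":"number"}},"required":["steps"]}

```bash
ls -la; mkdir -p pics; python3 - <<'E'
from cell import manip
import cv2
s=manip.read_state(); print(s, manip.finger_overhang)
for n in ["scene","top","wrist"]:
    c=manip.camera(n); cv2.imwrite(f"pics/{n}0.png",c["frame"][:,:,::-1]); print(n,c["intrinsics"],c["position"],c["attitude"])
E
```

```text
total 12
drwxr-xr-x  3 agent agent 4096 Dec  6 20:30 .
drwxr-xr-x 23 root  root  4096 Dec  6 20:29 ..
drwxr-xr-x  2 agent agent 4096 Dec  6 20:30 pics
{'clock': 0.0, 'joints': array([-1.27960992e+00,  3.00496805e-01,  1.52157753e+00, -6.00539286e-07,
        1.32068715e+00, -6.65692428e-02]), 'qd': array([ 0.00131588, -0.00033032,  0.00080843, -0.00022461, -0.00054149,
        0.00071774]), 'effort': array([-4.16173192e-03, -5.31815994e+01, -3.52737272e+01,  7.07099866e-02,
        2.45191134e-02, -9.99170879e-05]), 'eef_pos': array([ 192.53932513, -514.94268663,  221.87371697]), 'eef_rot': array([-3.14042637e+00, -7.71707406e-05,  3.57755758e-01]), 'wrist_force': array([-0.42792785,  0.21235507,  0.16732448]), 'moment': array([ 0.01699782,  0.00282167, -0.01265185]), 'finger_gap': 94.30515880750241} 17.0
scene [[456.3302438    0.         325.09161385]
 [  0.         456.3302438  239.48024482]
 [  0.           0.           1.        ]] [-200.20747806 -969.36408708  705.6603949 ] [-2.04470943 -0.00844544 -0.66785349]
top [[510.90156826   0.         319.08654649]
 [  0.         510.90156826 238.07968125]
 [  0.           0.           1.        ]] [ 345.82354076  -44.82785973 1368.16775706] [-3.01287055 -0.01680664 -1.5561864 ]
wrist [[396.38107846   0.         320.94831693]
 [  0.         396.38107846 238.15403877]
 [  0.           0.           1.        ]] [ 267.01956306 -487.71122713  382.3776183 ] [ 2.86697814e+00  2.19372613e-03 -1.21178161e+00]
```

View pics/top0.png

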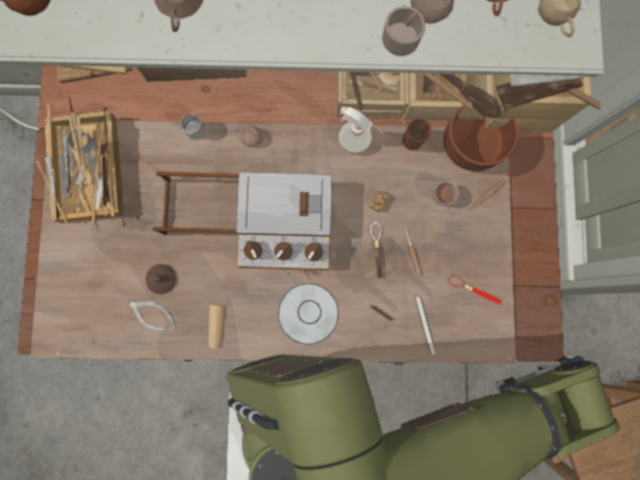

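View pics/scene0.png

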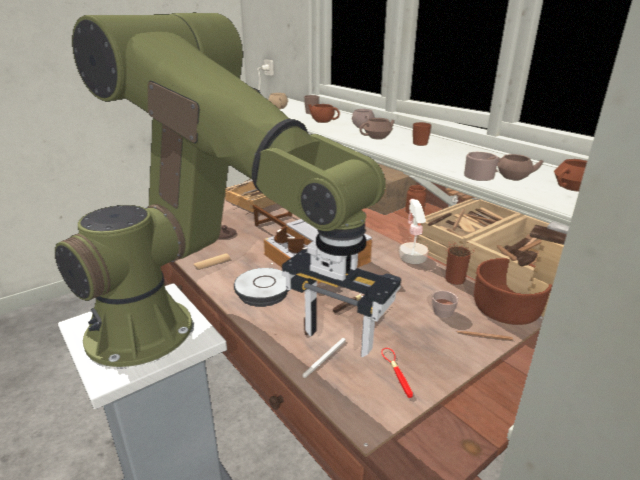

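View pics/wrist0.png

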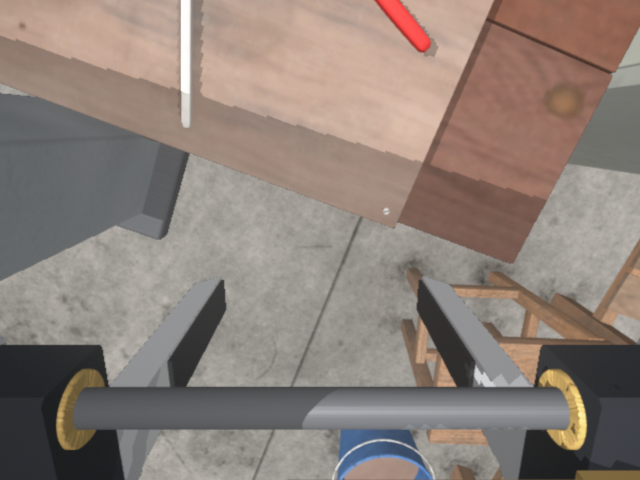

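```bash
cat > h.py <<'E'
import numpy as np, cv2
from scipy.spatial.transform import Rotation as Ro
from cell import manip
def cam(n):
    c=manip.camera(n); c["R"]=Ro.from_euler("xyz",c["attitude"]).as_matrix(); return c
def ray(c,u,v,z):
    K=c["intrinsics"]; d=c["R"]@np.array([(u-K[0,2])/K[0,0],(v-K[1,2])/K[1,1],1]); t=(z-c["position"][2])/d[2]; return c["position"]+t*d
def proj(c,p):
    K=c["intrinsics"]; q=c["R"].T@(np.array(p,float)-c["position"]); return (K@(q/q[2]))[:2]
def cloud(c):
    K=c["intrinsics"]; v,u=np.mgrid[:480,:640]; z=c["range_z"]
    P=np.stack([(u-K[0,2])/K[0,0]*z,(v-K[1,2])/K[1,1]*z,z],-1)@c["R"].T+c["position"]; P[z==0]=np.nan; return P
def save(n,img,box=None,s=1):
    if box: x0,y0,x1,y1=box; img=img[y0:y1,x0:x1]
    img=cv2.resize(img,None,fx=s,fy=s,interpolation=cv2.INTER_CUBIC); cv2.imwrite("pics/"+n+".png",img[:,:,::-1])
E
python3 - <<'E'
from h import *
c=cam("top"); save("t1",c["frame"],(230,160,390,280),5); save("t2",c["frame"],(350,170,530,350),3.3)
for uv in [(320,240),(284,220)]: print(ray(c,*uv,0))
P=cloud(c)
for uv in [(378,202),(377,260),(415,262),(382,312),(446,192),(160,279),(250,220),(250,265),(191,125),(355,135)]: print(uv,P[uv[1],uv[0]].round(1))
E
```

```text
[518.07315928 -67.77646794   0.        ]
[571.06019612  30.56974496   0.        ]
(378, 202) [ 621.8 -222.4   17.4]
(377, 260) [ 465.7 -220.9    7.9]
(415, 262) [ 462.5 -324.1    1.7]
(382, 312) [ 328.2 -234.3    6.9]
(446, 192) [ 651.3 -405.4   23.3]
(160, 279) [405.1 347.3  30.3]
(250, 220) [555.4 112.   86. ]
(250, 265) [443.2 111.7  58. ]
(191, 125) [832.4 293.6   1.4]
(355, 135) [ 781.4 -152.8   93.8]
```

View pics/t1.png

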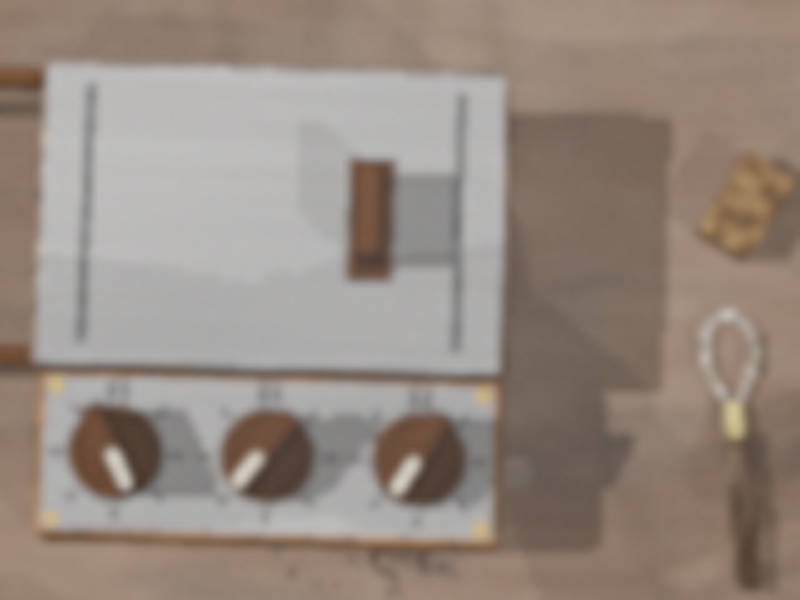

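View pics/t2.png

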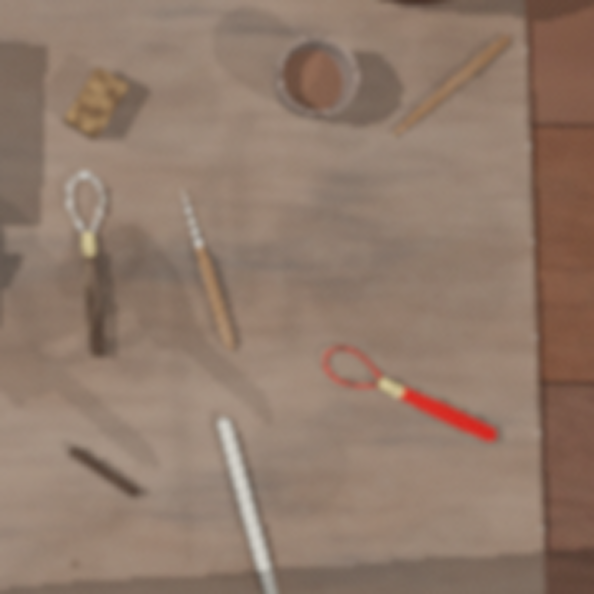

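```bash
python3 - <<'E'
from h import *
c=cam("top"); P=cloud(c); f=c["frame"]
g=cv2.cvtColor(f,cv2.COLOR_RGB2HSV)
m=((P[...,2]>82)&(P[...,2]<92)&(P[...,0]>420)&(P[...,0]<720)&(np.abs(P[...,1]-30)<150)).astype(np.uint8)
def rect(m,z):
    n,l,s,_=cv2.connectedComponentsWithStats(m); i=1+np.argmax(s[1:,4]); 
    v,u=np.nonzero(l==i); X=np.array([ray(c,a,b,z)[:2] for a,b in zip(u,v)],np.float32)
    return cv2.minAreaRect(X),len(X)
print(rect(m,87))
m2=((P[...,2]>52)&(P[...,2]<62)&(P[...,0]>400)&(P[...,0]<560)&(np.abs(P[...,1]-30)<135)).astype(np.uint8)
print(rect(m2,57))
for uv in [(216,327),(251,135),(152,315),(191,125),(446,192)]: print(uv,P[uv[1]-1:uv[1]+2,uv[0]-1:uv[0]+2].reshape(-1,3).mean(0).round(1))
save("t3",f,(120,90,280,360),2.2)
E
```

```text
(((599.203125, 25.4581298828125), (236.5091094970703, 155.12615966796875), 89.55850982666016), 4835)
(((480.2037048339844, 26.671653747558594), (238.5238037109375, 86.78607177734375), 89.37480926513672), 1933)
(216, 327) [283.2 200.8  10.5]
(251, 135) [795.5 122.8  35.8]
(152, 315) [311.5 372.2  -0.5]
(191, 125) [831.1 292.7   5.1]
(446, 192) [ 651.3 -405.4   23.4]
```

View pics/t3.png

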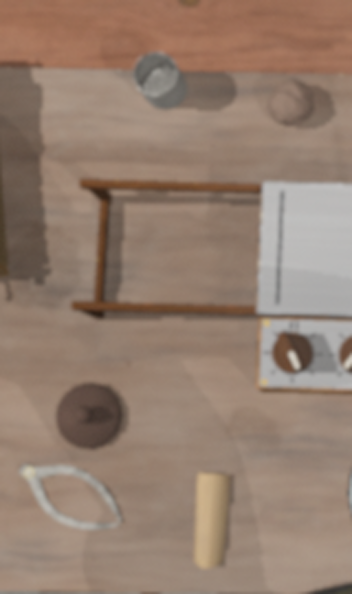

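Request:
drive_tool(steps=[{"delta_pos": [16, 38, 0], "yaw": -0.0275, "hand": 50}, {"delta_pos": [16, 38, 0], "yaw": -0.0275, "hand": 50}, {"delta_pos": [16, 38, 0], "yaw": -0.0275, "hand": 50}, {"delta_pos": [16, 38, 0], "yaw": -0.0275, "hand": 50}, {"delta_pos": [16, 38, 0], "yaw": -0.0275, "hand": 50}], squeeze=20)

```text
clock: 0.67
eef_pos: [272.8, -323.3, 222.3]
eef_rot: [3.142, -0.0, 0.218]
wrist_force: [1.0, -0.1, 0.6]
finger_gap: 63.9
```

Request:
drive_tool(steps=[{"delta_pos": [16, 38, 0], "yaw": -0.0275, "hand": 50}, {"delta_pos": [16, 38, 0], "yaw": -0.0275, "hand": 50}, {"delta_pos": [16, 38, 0], "yaw": -0.0275, "hand": 50}, {"delta_pos": [16, 38, 0], "yaw": -0.0275, "hand": 50}, {"delta_pos": [16, 38, 0], "yaw": -0.0275, "hand": 50}])

```text
clock: 1.08
eef_pos: [352.8, -133.2, 222.7]
eef_rot: [3.141, -0.001, 0.081]
wrist_force: [1.2, -1.0, 0.3]
finger_gap: 49.9
```

Request:
drive_tool(steps=[{"delta_pos": [16, 38, 0], "yaw": -0.0275, "hand": 50}, {"delta_pos": [16, 38, 0], "yaw": -0.0275, "hand": 50}, {"delta_pos": [16, 38, 0], "yaw": -0.0275, "hand": 50}, {"delta_pos": [0, 0, 0], "yaw": 0, "hand": 50}, {"delta_pos": [0, 0, 0], "yaw": 0, "hand": 50}])

```text
clock: 1.5
eef_pos: [400.8, -19.5, 222.3]
eef_rot: [-3.142, 0.0, 0.005]
wrist_force: [0.6, -0.6, 0.1]
finger_gap: 49.8
```

```bash
python3 - <<'E'
from h import *
s=manip.read_state(); print(s["clock"],s["eef_pos"],s["eef_rot"],s["joints"])
c=cam("wrist"); save("w1",c["frame"]); np.savez("w1.npz",**c)
P=cloud(c)
m=((P[...,2]>82)&(P[...,2]<91)).astype(np.uint8)
for p in [(480.3,104.8,67),(479.5,26.8,67),(478.7,-51.2,67),(599,25.5,87)]: print(proj(c,p))
E
```

```text
1.5 [400.816489   -19.49754835 222.28629443] [-3.14156187e+00  4.12936210e-04  4.80751639e-03] [-1.39920486e-01 -3.91163940e-02  1.90470841e+00 -3.03972081e-05
  1.27641370e+00  1.42607716e+00]
[159.34127228 125.09203096]
[261.1862899  126.81569721]
[362.85613721 128.53639881]
[252.06601826 -68.18831027]
```

View pics/w1.png

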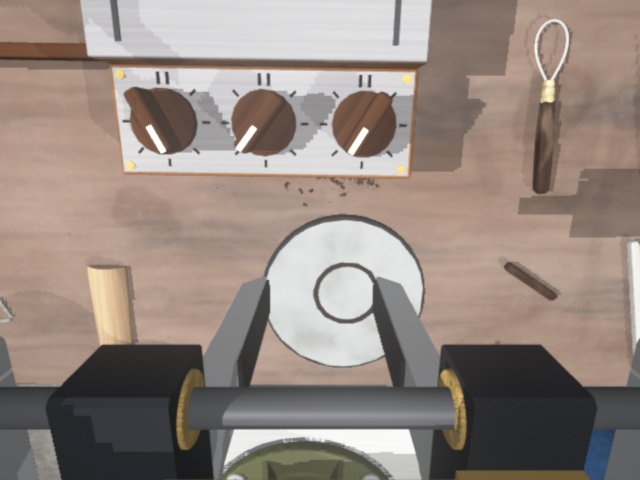

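```bash
cat > dials.py <<'E'
from h import *
def dials(c,ctrs,byaw,z=95):
    f=c["frame"]; h=cv2.cvtColor(f,cv2.COLOR_RGB2HSV); P=cloud(c)
    for n,(x,y) in zip("LMR",ctrs):
        m=(h[...,2]>215)&(h[...,1]<40)&(np.hypot(P[...,0]-x,P[...,1]-y)<30)&(P[...,2]>75)
        v,u=np.nonzero(m)
        if len(u)<8: print(n,"few",len(u)); continue
        X=np.array([ray(c,a,b,z)[:2] for a,b in zip(u,v)]); mu=X.mean(0)
        w,V=np.linalg.eigh(np.cov(X.T)); d=V[:,1]; 
        if d@(mu-[x,y])<0: d=-d
        a=np.arctan2(d[1],d[0]); k=(byaw-a)%(2*np.pi); r=np.arctan2(mu[1]-y,mu[0]-x)
        print(n,len(u),"mean",mu.round(1),"world angle %.3f (radial %.3f) dial %.3f = mark %.2f"%(a,r,k,k/0.7854), "len %.1f"%(4*np.sqrt(w[1])))
E
python3 - <<'E'
from dials import *
c=dict(np.load("w1.npz")); 
h=cv2.cvtColor(c["frame"],cv2.COLOR_RGB2HSV); P=cloud(c)
m=((h[...,0]>20)&(h[...,0]<35)&(h[...,1]>90)&(h[...,2]>180)&(abs(P[...,2]-57)<5)).astype(np.uint8)
n,l,s,ce=cv2.connectedComponentsWithStats(m)
Y=[]
for i in range(1,n):
    if s[i,4]>15: p=ray(c,*ce[i],57); Y.append(p); print(s[i,4],ce[i].round(1),p.round(1))
m=(abs(P[...,2]-57)<3)&(P[...,0]<560)&(abs(P[...,1]-26)<130)
v,u=np.nonzero(m); X=np.array([ray(c,a,b,57)[:2] for a,b in zip(u,v)],np.float32); print(cv2.minAreaRect(X))
dials(c,[(480.3,104.8),(479.5,26.8),(478.7,-51.2)],-0.01)
E
```

```text
48 [119.2  73.7] [518.  135.5  57. ]
51 [406.4  78.5] [515.8 -84.3  57. ]
41 [130.1 165. ] [449.  135.7  57. ]
42 [400.2 169.1] [447.1 -83.7  57. ]
((483.3728942871094, 26.303573608398438), (236.99612426757812, 83.8584213256836), 89.45968627929688)
L 190 mean [471.   97.4] world angle -2.676 (radial -2.468) dial 2.666 = mark 3.40 len 23.1
M 184 mean [471.8  33.9] world angle 2.478 (radial 2.399) dial 3.795 = mark 4.83 len 23.5
R 186 mean [470.4 -45. ] world angle 2.585 (radial 2.502) dial 3.688 = mark 4.70 len 23.4
```

Request:
drive_tool(steps=[{"delta_pos": [16, -6.4, 0], "yaw": 0.123, "hand": 40}, {"delta_pos": [16, -6.4, 0], "yaw": 0.123, "hand": 40}, {"delta_pos": [16, -6.4, 0], "yaw": 0.123, "hand": 40}, {"delta_pos": [16, -6.4, 0], "yaw": 0.123, "hand": 40}, {"delta_pos": [16, -6.4, 0], "yaw": 0.123, "hand": 40}])

```text
clock: 1.97
eef_pos: [480.9, -55.4, 222.4]
eef_rot: [3.142, 0.0, 0.619]
wrist_force: [-0.3, -0.3, 0.2]
finger_gap: 39.8
```

Request:
drive_tool(steps=[{"delta_pos": [0, 0, -6], "yaw": 0.123, "hand": 40}, {"delta_pos": [0, 0, -6], "yaw": 0.123, "hand": 40}, {"delta_pos": [0, 0, -6], "yaw": 0.123, "hand": 40}, {"delta_pos": [0, 0, -6], "yaw": 0.123, "hand": 40}, {"delta_pos": [0, 0, -6], "yaw": 0.123, "hand": 40}])

```text
clock: 2.38
eef_pos: [480.1, -55.2, 192.2]
eef_rot: [-3.142, 0.0, 1.234]
wrist_force: [-0.1, -0.7, 0.2]
finger_gap: 39.8
```

Request:
drive_tool(steps=[{"delta_pos": [0, 0, -6], "yaw": 0.123, "hand": 40}, {"delta_pos": [0, 0, -6], "yaw": 0.123, "hand": 40}, {"delta_pos": [0, 0, -6], "yaw": 0.123, "hand": 40}, {"delta_pos": [0, 0, -6], "yaw": 0.123, "hand": 40}, {"delta_pos": [0, 0, -6], "yaw": 0.123, "hand": 40}])

```text
clock: 2.8
eef_pos: [480.1, -55.1, 162.2]
eef_rot: [-3.142, 0.0, 1.849]
wrist_force: [-0.0, 0.3, 0.2]
finger_gap: 39.9
```

Request:
drive_tool(steps=[{"delta_pos": [0, 0, -6], "yaw": 0.123, "hand": 40}, {"delta_pos": [0, 0, -6], "yaw": 0.123, "hand": 40}, {"delta_pos": [0, 0, -6], "yaw": 0.123, "hand": 40}, {"delta_pos": [0, 0, -6], "yaw": 0.123, "hand": 40}, {"delta_pos": [0, 0, -6], "yaw": 0.123, "hand": 40}])

```text
clock: 3.22
eef_pos: [480.1, -55.1, 132.2]
eef_rot: [-3.141, 0.0, 2.464]
wrist_force: [0.3, 0.3, 0.6]
finger_gap: 40.0
```

Request:
drive_tool(steps=[{"delta_pos": [0, 0, 0], "yaw": 0.123, "hand": 40}, {"delta_pos": [0, 0, 0], "yaw": 0, "hand": 40}, {"delta_pos": [0, 0, 0], "yaw": 0, "hand": 40}])

```text
clock: 3.47
eef_pos: [480.3, -54.5, 132.6]
eef_rot: [-3.142, 0.0, 2.577]
wrist_force: [-0.3, -0.0, -0.1]
finger_gap: 40.3
```

```bash
python3 - <<'E'
from h import *
s=manip.read_state(); print(s["clock"],s["eef_pos"],s["eef_rot"],s["joints"])
c=cam("scene"); save("s2",c["frame"],(240,190,440,340),4)
c=cam("wrist"); save("w2",c["frame"])
E
```

```text
3.4667 [480.3277844  -54.52915951 132.55863901] [-3.14154977e+00  4.50739906e-05  2.57748378e+00] [-1.88795406e-01  2.52155885e-01  1.80624426e+00 -6.38657143e-05
  1.08316629e+00 -1.19545294e+00]
```

View pics/w2.png

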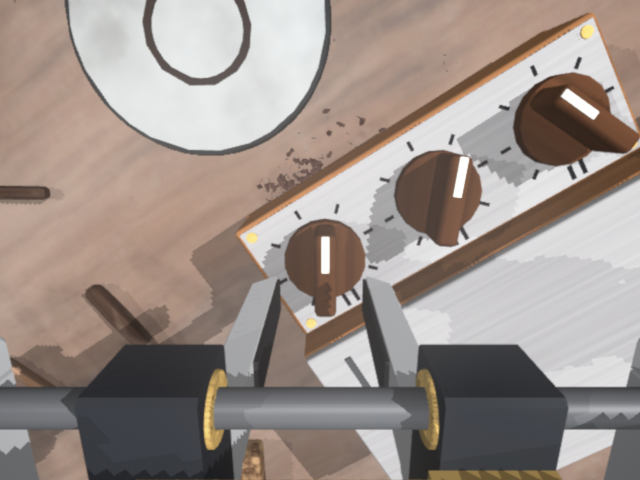

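Request:
drive_tool(steps=[{"delta_pos": [0.4, 2.6, -15], "yaw": 0.008, "hand": 40}, {"delta_pos": [0, 0, -15], "yaw": 0, "hand": 40}, {"delta_pos": [0, 0, -14], "yaw": 0, "hand": 40}, {"delta_pos": [0, 0, 0], "yaw": 0, "hand": 10}, {"delta_pos": [0, 0, 0], "yaw": 0, "hand": 10}], squeeze=15)

```text
clock: 3.98
eef_pos: [480.8, -50.8, 88.5]
eef_rot: [-3.141, -0.001, 2.589]
wrist_force: [0.1, 0.0, -0.1]
finger_gap: 30.0
```

Request:
drive_tool(steps=[{"delta_pos": [0, 0, 0], "yaw": 0, "hand": 8}, {"delta_pos": [0, 0, 0], "yaw": 0, "hand": 8}, {"delta_pos": [0, 0, 0], "yaw": 0, "hand": 8}])

```text
clock: 4.23
eef_pos: [480.8, -51.6, 89.3]
eef_rot: [-3.139, 0.001, 2.591]
wrist_force: [-6.1, -9.9, 8.7]
finger_gap: 11.9
```

Request:
drive_tool(steps=[{"delta_pos": [-0.6, -1.0, -0.5], "yaw": 0, "hand": 8}, {"delta_pos": [0, 0, 0], "yaw": -0.11, "hand": 8}, {"delta_pos": [0, 0, 0], "yaw": -0.11, "hand": 8}, {"delta_pos": [0, 0, 0], "yaw": -0.11, "hand": 8}, {"delta_pos": [0, 0, 0], "yaw": -0.11, "hand": 8}])

```text
clock: 4.65
eef_pos: [481.0, -51.7, 89.3]
eef_rot: [3.14, 0.001, 2.146]
wrist_force: [-1.7, 0.7, 8.0]
finger_gap: 12.1
```

Request:
drive_tool(steps=[{"delta_pos": [0, 0, 0], "yaw": -0.11, "hand": 8}, {"delta_pos": [0, 0, 0], "yaw": -0.11, "hand": 8}, {"delta_pos": [0, 0, 0], "yaw": -0.11, "hand": 8}, {"delta_pos": [0, 0, 0], "yaw": -0.11, "hand": 8}, {"delta_pos": [0, 0, 0], "yaw": -0.11, "hand": 8}])

```text
clock: 5.07
eef_pos: [481.4, -51.5, 89.3]
eef_rot: [3.139, 0.0, 1.596]
wrist_force: [1.5, 1.9, 6.2]
finger_gap: 11.9
```

Request:
drive_tool(steps=[{"delta_pos": [0, 0, 0], "yaw": -0.03, "hand": 8}, {"delta_pos": [0, 0, 0], "yaw": 0, "hand": 8}])

```text
clock: 5.23
eef_pos: [481.4, -51.5, 89.3]
eef_rot: [3.139, 0.0, 1.568]
wrist_force: [1.4, 2.1, 6.7]
finger_gap: 11.9
```

Request:
drive_tool(steps=[{"delta_pos": [0, 0, 0], "yaw": 0, "hand": 40}, {"delta_pos": [0, 0, 0], "yaw": 0, "hand": 40}, {"delta_pos": [0, 0, 0], "yaw": 0, "hand": 40}, {"delta_pos": [0, 0, 20], "yaw": 0, "hand": 40}, {"delta_pos": [0, 0, 22], "yaw": 0, "hand": 40}])

```text
clock: 5.65
eef_pos: [479.6, -51.5, 129.5]
eef_rot: [-3.139, -0.001, 1.571]
wrist_force: [1.0, -0.5, -0.2]
finger_gap: 39.0
```

Request:
drive_tool(steps=[{"delta_pos": [0.2, 26, 0], "yaw": -0.124, "hand": 40}, {"delta_pos": [0.2, 26, 0], "yaw": -0.124, "hand": 40}, {"delta_pos": [0.2, 26, 0], "yaw": -0.124, "hand": 40}, {"delta_pos": [0, 0, 0], "yaw": -0.124, "hand": 40}, {"delta_pos": [0, 0, 0], "yaw": -0.124, "hand": 40}])

```text
clock: 6.07
eef_pos: [480.9, 27.6, 130.0]
eef_rot: [-3.141, 0.0, 0.947]
wrist_force: [0.1, -1.5, -0.3]
finger_gap: 39.7
```

Request:
drive_tool(steps=[{"delta_pos": [0, 0, 0], "yaw": -0.124, "hand": 40}, {"delta_pos": [0, 0, 0], "yaw": -0.124, "hand": 40}, {"delta_pos": [0, 0, 0], "yaw": -0.124, "hand": 40}, {"delta_pos": [0, 0, 0], "yaw": -0.124, "hand": 40}, {"delta_pos": [0, 0, 0], "yaw": -0.124, "hand": 40}])

```text
clock: 6.48
eef_pos: [480.9, 26.4, 129.9]
eef_rot: [-3.142, 0.0, 0.325]
wrist_force: [-0.1, -0.4, 0.1]
finger_gap: 40.0
```

Request:
drive_tool(steps=[{"delta_pos": [0, 0, 0], "yaw": -0.124, "hand": 40}, {"delta_pos": [0, 0, 0], "yaw": -0.124, "hand": 40}, {"delta_pos": [0, 0, 0], "yaw": -0.124, "hand": 40}, {"delta_pos": [0, 0, 0], "yaw": -0.124, "hand": 40}, {"delta_pos": [0, 0, 0], "yaw": -0.124, "hand": 40}])

```text
clock: 6.9
eef_pos: [480.9, 26.4, 129.9]
eef_rot: [3.142, 0.0, -0.295]
wrist_force: [-0.3, 0.7, -0.2]
finger_gap: 40.2
```

Request:
drive_tool(steps=[{"delta_pos": [0, 0, 0], "yaw": -0.124, "hand": 40}, {"delta_pos": [0, 0, 0], "yaw": -0.124, "hand": 40}, {"delta_pos": [0, 0, 0], "yaw": -0.124, "hand": 40}, {"delta_pos": [0, 0, 0], "yaw": 0, "hand": 40}])

```text
clock: 7.23
eef_pos: [480.9, 26.4, 129.9]
eef_rot: [3.141, 0.0, -0.667]
wrist_force: [1.6, 0.2, 0.9]
finger_gap: 39.9
```

```bash
python3 - <<'E'
from dials import *
s=manip.read_state(); print(s["clock"],s["eef_pos"],s["eef_rot"],s["joints"])
c=cam("wrist"); save("w3",c["frame"]); dials(c,[(482,104),(482,26.4),(481.4,-52)],-0.01)
E
```

```text
7.2333 [480.93706209  26.39085451 129.9223712 ] [ 3.14146059e+00  1.40886911e-04 -6.66888818e-01] [-2.12306565e-02  2.52224160e-01  1.81318077e+00 -2.35170227e-05
  1.07637971e+00  2.21646564e+00]
L few 0
M 276 mean [472.1  33.7] world angle 2.476 (radial 2.506) dial 3.797 = mark 4.83 len 23.5
R 337 mean [482.1 -38.9] world angle 1.568 (radial 1.519) dial 4.705 = mark 5.99 len 23.1
```

View pics/w3.png

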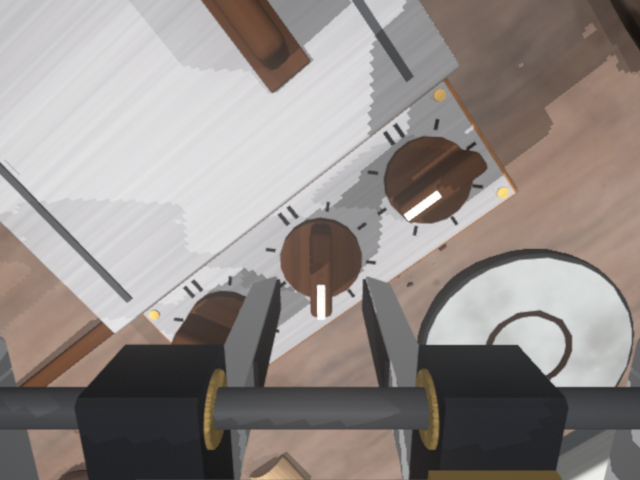

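Request:
drive_tool(steps=[{"delta_pos": [0.5, 0, -14], "yaw": 0, "hand": 40}, {"delta_pos": [0, 0, -14], "yaw": 0, "hand": 40}, {"delta_pos": [0, 0, -13.5], "yaw": 0, "hand": 25}, {"delta_pos": [0, 0, 0], "yaw": 0, "hand": 10}, {"delta_pos": [0, 0, 0], "yaw": 0, "hand": 8}])

```text
clock: 7.7
eef_pos: [481.3, 26.4, 88.3]
eef_rot: [3.141, 0.001, -0.657]
wrist_force: [-0.5, -0.0, -0.6]
finger_gap: 23.3
```

Request:
drive_tool(steps=[{"delta_pos": [0, 0, 0], "yaw": 0, "hand": 8}, {"delta_pos": [0, 0, 0], "yaw": 0, "hand": 8}, {"delta_pos": [0, 0, 0], "yaw": 0, "hand": 8}])

```text
clock: 7.95
eef_pos: [481.7, 26.1, 89.3]
eef_rot: [-3.142, -0.001, -0.66]
wrist_force: [-3.0, -3.4, 5.1]
finger_gap: 11.4
```

Request:
drive_tool(steps=[{"delta_pos": [0, 0, 0], "yaw": 0.123, "hand": 8}, {"delta_pos": [0, 0, 0], "yaw": 0.123, "hand": 8}, {"delta_pos": [0, 0, 0], "yaw": 0.123, "hand": 8}, {"delta_pos": [0, 0, 0], "yaw": 0.123, "hand": 8}, {"delta_pos": [0, 0, 0], "yaw": 0.123, "hand": 8}])

```text
clock: 8.37
eef_pos: [481.6, 25.8, 89.3]
eef_rot: [3.141, -0.001, -0.039]
wrist_force: [-3.8, -8.7, 6.0]
finger_gap: 11.9
```

Request:
drive_tool(steps=[{"delta_pos": [0, 0, 0], "yaw": 0.123, "hand": 8}, {"delta_pos": [0, 0, 0], "yaw": 0.123, "hand": 8}, {"delta_pos": [0, 0, 0], "yaw": 0.123, "hand": 8}, {"delta_pos": [0, 0, 0], "yaw": 0.123, "hand": 8}, {"delta_pos": [0, 0, 0], "yaw": 0.123, "hand": 8}])

```text
clock: 8.78
eef_pos: [481.7, 25.5, 89.3]
eef_rot: [3.14, 0.0, 0.576]
wrist_force: [-2.6, -9.5, 5.4]
finger_gap: 12.2
```

Request:
drive_tool(steps=[{"delta_pos": [0, 0, 0], "yaw": 0.123, "hand": 8}, {"delta_pos": [0, 0, 0], "yaw": 0.123, "hand": 8}, {"delta_pos": [0, 0, 0], "yaw": 0.123, "hand": 8}, {"delta_pos": [0, 0, 0], "yaw": 0.123, "hand": 8}, {"delta_pos": [0, 0, 0], "yaw": 0.123, "hand": 8}])

```text
clock: 9.2
eef_pos: [482.0, 25.3, 89.3]
eef_rot: [3.14, 0.001, 1.191]
wrist_force: [-0.9, -11.9, 3.2]
finger_gap: 11.8
```

Request:
drive_tool(steps=[{"delta_pos": [0, 0, 0], "yaw": 0.123, "hand": 8}, {"delta_pos": [0, 0, 0], "yaw": 0.123, "hand": 8}, {"delta_pos": [0, 0, 0], "yaw": 0.123, "hand": 8}, {"delta_pos": [0, 0, 0], "yaw": 0, "hand": 8}, {"delta_pos": [0, 0, 0], "yaw": 0, "hand": 8}])

```text
clock: 9.62
eef_pos: [482.2, 25.3, 89.3]
eef_rot: [3.14, 0.002, 1.555]
wrist_force: [0.7, -11.7, 2.5]
finger_gap: 11.8
```

Request:
drive_tool(steps=[{"delta_pos": [0, 0, 0], "yaw": 0, "hand": 40}, {"delta_pos": [0, 0, 0], "yaw": 0, "hand": 40}, {"delta_pos": [0, 0, 0], "yaw": 0, "hand": 40}, {"delta_pos": [0, 0, 20], "yaw": 0, "hand": 40}, {"delta_pos": [0, 0, 22], "yaw": 0, "hand": 40}])

```text
clock: 10.03
eef_pos: [480.8, 26.7, 130.1]
eef_rot: [-3.139, -0.0, 1.554]
wrist_force: [0.8, 0.7, 0.1]
finger_gap: 38.9
```

Request:
drive_tool(steps=[{"delta_pos": [0.3, 25.7, 0], "yaw": 0.121, "hand": 40}, {"delta_pos": [0.3, 25.7, 0], "yaw": 0.121, "hand": 40}, {"delta_pos": [0.3, 25.7, 0], "yaw": 0.121, "hand": 40}, {"delta_pos": [0, 0, 0], "yaw": 0.121, "hand": 40}, {"delta_pos": [0, 0, 0], "yaw": 0.121, "hand": 40}])

```text
clock: 10.45
eef_pos: [482.3, 105.0, 130.5]
eef_rot: [3.141, -0.0, 2.167]
wrist_force: [-0.4, -0.2, -0.0]
finger_gap: 39.8
```

Request:
drive_tool(steps=[{"delta_pos": [0, 0, 0], "yaw": 0.121, "hand": 40}, {"delta_pos": [0, 0, 0], "yaw": 0.121, "hand": 40}, {"delta_pos": [0, 0, 0], "yaw": 0.121, "hand": 40}, {"delta_pos": [0, 0, 0], "yaw": 0.121, "hand": 40}, {"delta_pos": [0, 0, 0], "yaw": 0.121, "hand": 40}])

```text
clock: 10.87
eef_pos: [482.4, 103.8, 130.5]
eef_rot: [3.141, 0.0, 2.77]
wrist_force: [0.0, 0.1, -0.7]
finger_gap: 40.1
```

Request:
drive_tool(steps=[{"delta_pos": [0, 0, 0], "yaw": 0.121, "hand": 40}, {"delta_pos": [0, 0, 0], "yaw": 0.121, "hand": 40}, {"delta_pos": [0, 0, 0], "yaw": 0.121, "hand": 40}, {"delta_pos": [0, 0, 0], "yaw": 0.121, "hand": 40}, {"delta_pos": [0, 0, 0], "yaw": 0.121, "hand": 40}])

```text
clock: 11.28
eef_pos: [482.4, 103.8, 130.6]
eef_rot: [3.141, 0.0, -2.908]
wrist_force: [-0.3, 0.2, 0.2]
finger_gap: 40.0
```

Request:
drive_tool(steps=[{"delta_pos": [0, 0, 0], "yaw": 0.121, "hand": 40}, {"delta_pos": [0, 0, 0], "yaw": 0.121, "hand": 40}, {"delta_pos": [0, 0, 0], "yaw": 0, "hand": 40}, {"delta_pos": [0, 0, 0], "yaw": 0, "hand": 40}])

```text
clock: 11.62
eef_pos: [482.4, 103.7, 130.5]
eef_rot: [3.142, 0.0, -2.676]
wrist_force: [-1.1, 0.3, -0.6]
finger_gap: 39.9
```

```bash
python3 - <<'E'
from dials import *
s=manip.read_state(); print(s["clock"],s["eef_pos"],s["eef_rot"],s["joints"])
c=cam("wrist"); save("w4",c["frame"]); dials(c,[(482.5,103.5),(482,26),(481.4,-52)],-0.01)
E
```

```text
11.6167 [482.39093954 103.67787955 130.51800561] [ 3.14150397e+00  1.13116990e-04 -2.67649287e+00] [ 1.37396076e-01  2.75690397e-01  1.78121214e+00  1.36150846e-04
  1.08461157e+00 -1.89856365e+00]
L 266 mean [470.9  97.5] world angle -2.695 (radial -2.665) dial 2.685 = mark 3.42 len 21.9
M 287 mean [482.1  12.3] world angle -1.587 (radial -1.567) dial 1.577 = mark 2.01 len 22.6
R 335 mean [481.6 -37.7] world angle 1.568 (radial 1.557) dial 4.705 = mark 5.99 len 23.3
```

View pics/w4.png

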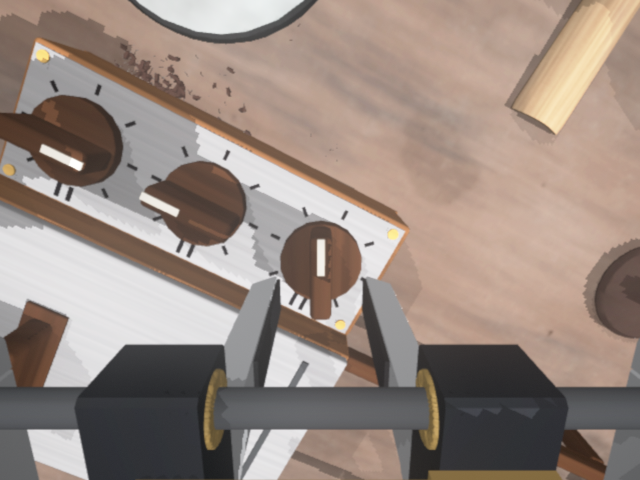

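Request:
drive_tool(steps=[{"delta_pos": [0, -0.3, -14], "yaw": -0.01, "hand": 40}, {"delta_pos": [0, 0, -14], "yaw": 0, "hand": 40}, {"delta_pos": [0, 0, -13.5], "yaw": 0, "hand": 25}, {"delta_pos": [0, 0, 0], "yaw": 0, "hand": 10}, {"delta_pos": [0, 0, 0], "yaw": 0, "hand": 8}])

```text
clock: 12.08
eef_pos: [482.2, 103.3, 88.9]
eef_rot: [3.141, -0.001, -2.685]
wrist_force: [1.3, 0.2, 0.7]
finger_gap: 23.5
```

Request:
drive_tool(steps=[{"delta_pos": [0, 0, 0], "yaw": 0, "hand": 8}, {"delta_pos": [0, 0, 0], "yaw": 0, "hand": 8}, {"delta_pos": [0, 0, 0], "yaw": 0, "hand": 8}])

```text
clock: 12.33
eef_pos: [482.8, 103.5, 89.8]
eef_rot: [-3.142, 0.001, -2.683]
wrist_force: [-2.4, 2.7, 3.6]
finger_gap: 12.1
```

Request:
drive_tool(steps=[{"delta_pos": [0, 0, 0], "yaw": -0.114, "hand": 8}, {"delta_pos": [0, 0, 0], "yaw": -0.114, "hand": 8}, {"delta_pos": [0, 0, 0], "yaw": -0.114, "hand": 8}, {"delta_pos": [0, 0, 0], "yaw": -0.114, "hand": 8}, {"delta_pos": [0, 0, 0], "yaw": -0.114, "hand": 8}])

```text
clock: 12.75
eef_pos: [482.7, 103.6, 89.8]
eef_rot: [3.141, 0.001, 3.024]
wrist_force: [-1.4, 3.6, 4.7]
finger_gap: 11.9
```

Request:
drive_tool(steps=[{"delta_pos": [0, 0, 0], "yaw": -0.114, "hand": 8}, {"delta_pos": [0, 0, 0], "yaw": -0.114, "hand": 8}, {"delta_pos": [0, 0, 0], "yaw": -0.114, "hand": 8}, {"delta_pos": [0, 0, 0], "yaw": -0.114, "hand": 8}, {"delta_pos": [0, 0, 0], "yaw": -0.114, "hand": 8}])

```text
clock: 13.17
eef_pos: [482.8, 103.7, 89.8]
eef_rot: [3.14, 0.001, 2.454]
wrist_force: [-0.9, 4.5, 4.3]
finger_gap: 11.9
```

Request:
drive_tool(steps=[{"delta_pos": [0, 0, 0], "yaw": -0.114, "hand": 8}, {"delta_pos": [0, 0, 0], "yaw": 0, "hand": 8}, {"delta_pos": [0, 0, 0], "yaw": 0, "hand": 40}, {"delta_pos": [0, 0, 0], "yaw": 0, "hand": 40}, {"delta_pos": [0, 0, 0], "yaw": 0, "hand": 40}])

```text
clock: 13.58
eef_pos: [482.4, 103.1, 89.0]
eef_rot: [-3.141, 0.0, 2.348]
wrist_force: [0.6, 0.9, -0.5]
finger_gap: 28.3
```

Request:
drive_tool(steps=[{"delta_pos": [0, 0, 25], "yaw": -0.12, "hand": 40}, {"delta_pos": [0, 0, 35], "yaw": -0.12, "hand": 40}, {"delta_pos": [0, 0, 0], "yaw": -0.12, "hand": 40}, {"delta_pos": [0, 0, 0], "yaw": -0.12, "hand": 40}, {"delta_pos": [0, 0, 0], "yaw": 0, "hand": 40}])

```text
clock: 14.0
eef_pos: [482.5, 103.1, 149.3]
eef_rot: [3.141, 0.0, 1.862]
wrist_force: [-0.1, 0.1, -0.4]
finger_gap: 39.9
```

```bash
python3 - <<'E'
from dials import *
s=manip.read_state(); print(s["clock"],s["eef_pos"],s["eef_rot"],s["joints"])
c=cam("wrist"); save("w5",c["frame"]); dials(c,[(482.5,103.5),(482,26),(481.4,-52)],-0.01)
c=cam("top"); save("t5",c["frame"],(230,160,390,280),5)
E
```

```text
14.0 [482.49612519 103.10232884 149.30626021] [3.14096382e+00 3.06333851e-04 1.86164453e+00] [ 1.36376326e-01  2.50927775e-01  1.76390388e+00 -2.28122051e-04
  1.12609253e+00 -1.54373907e-01]
L 264 mean [473.9 113.7] world angle 2.335 (radial 2.270) dial 3.938 = mark 5.01 len 23.4
M 19 mean [482.4  22.2] world angle -2.842 (radial -1.472) dial 2.832 = mark 3.61 len 4.8
R 129 mean [482.  -38.9] world angle 1.564 (radial 1.526) dial 4.709 = mark 6.00 len 22.7
```

View pics/w5.png

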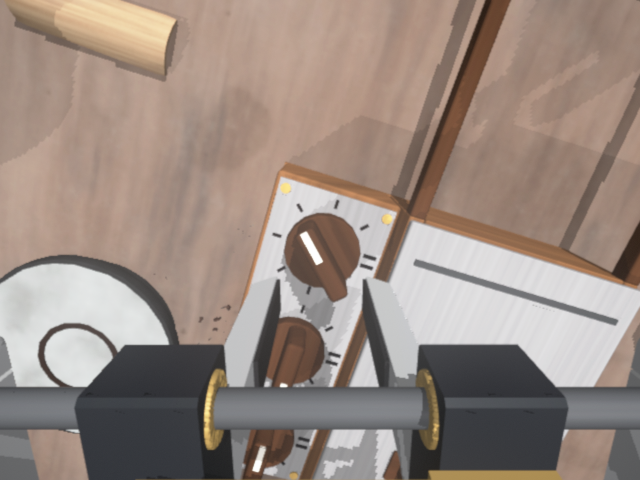

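Request:
drive_tool(steps=[{"delta_pos": [10.7, -11.65, 4], "yaw": 0.115, "hand": 40}, {"delta_pos": [10.7, -11.65, 4], "yaw": 0.115, "hand": 40}, {"delta_pos": [10.7, -11.65, 4], "yaw": 0.115, "hand": 40}, {"delta_pos": [10.7, -11.65, 4], "yaw": 0.115, "hand": 40}, {"delta_pos": [10.7, -11.65, 0], "yaw": 0.115, "hand": 40}])

```text
clock: 14.52
eef_pos: [536.5, 44.3, 165.2]
eef_rot: [3.142, 0.0, 2.452]
wrist_force: [-0.5, 1.2, -0.3]
finger_gap: 40.2
```

Request:
drive_tool(steps=[{"delta_pos": [10.7, -11.65, 0], "yaw": 0.115, "hand": 40}, {"delta_pos": [10.7, -11.65, 0], "yaw": 0.115, "hand": 40}, {"delta_pos": [10.7, -11.65, 0], "yaw": 0.115, "hand": 40}, {"delta_pos": [10.7, -11.65, 0], "yaw": 0.115, "hand": 40}, {"delta_pos": [10.7, -11.65, 0], "yaw": 0.115, "hand": 40}])

```text
clock: 14.93
eef_pos: [589.7, -13.9, 164.3]
eef_rot: [-3.141, -0.001, 3.027]
wrist_force: [-0.1, 0.1, 0.8]
finger_gap: 40.0
```

Request:
drive_tool(steps=[{"delta_pos": [10.7, -11.65, 0], "yaw": 0.115, "hand": 40}, {"delta_pos": [0, 0, 0], "yaw": 0, "hand": 40}, {"delta_pos": [0, 0, 0], "yaw": 0, "hand": 40}])

```text
clock: 15.18
eef_pos: [599.9, -25.2, 164.1]
eef_rot: [3.141, -0.001, 3.131]
wrist_force: [0.6, 0.9, 0.1]
finger_gap: 40.1
```

```bash
python3 - <<'E'
from dials import *
s=manip.read_state(); print(s["clock"],s["eef_pos"],s["eef_rot"],s["joints"])
c=cam("wrist"); save("w6",c["frame"]); dials(c,[(482.5,103.5),(482,26),(481.4,-52)],-0.01)
P=cloud(c); m=(abs(P[...,2]-123)<4)&(abs(P[...,0]-600)<40)&(abs(P[...,1]+25)<40); h=cv2.cvtColor(c["frame"],cv2.COLOR_RGB2HSV); m&=(h[...,1]>90)
v,u=np.nonzero(m); X=np.array([ray(c,a,b,123)[:2] for a,b in zip(u,v)],np.float32); print(len(X),cv2.minAreaRect(X))
E
```

```text
15.1833 [599.89499519 -25.17152075 164.13037498] [ 3.14145427e+00 -1.30493644e-03  3.13093375e+00] [-1.02937559e-01  4.62461967e-01  1.43680631e+00  1.85330711e-05
  1.24363652e+00 -1.66308086e+00]
L 324 mean [473.9 112.9] world angle 2.336 (radial 2.311) dial 3.937 = mark 5.01 len 22.8
M 315 mean [482.4  11.7] world angle -1.597 (radial -1.540) dial 1.587 = mark 2.02 len 23.2
R 301 mean [482.1 -38.7] world angle 1.571 (radial 1.521) dial 4.703 = mark 5.99 len 23.0
1254 ((600.1823120117188, -24.468555450439453), (9.921927452087402, 44.69438552856445), 89.1493148803711)
```

View pics/w6.png

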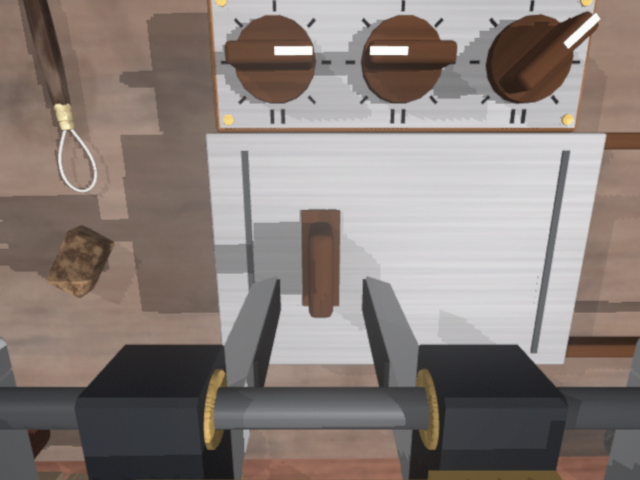

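Dials read 5.0–2.0–6.0 (pointers at pixels 293/50, 388/50, 580/30); the handle at (320,260) is centred between the fingers. Descend and grip.

Request:
drive_tool(steps=[{"delta_pos": [0, 0.5, -18], "yaw": 0, "hand": 40}, {"delta_pos": [0, 0, -18], "yaw": 0, "hand": 40}, {"delta_pos": [0, 0, -17], "yaw": 0, "hand": 25}, {"delta_pos": [0, 0, 0], "yaw": 0, "hand": 10}, {"delta_pos": [0, 0, 0], "yaw": 0, "hand": 8}], squeeze=40)

```text
clock: 15.65
eef_pos: [599.5, -23.8, 111.8]
eef_rot: [3.141, -0.001, 3.131]
wrist_force: [-0.3, 0.3, 0.8]
finger_gap: 23.6
```

Request:
drive_tool(steps=[{"delta_pos": [0, 0, 0], "yaw": 0, "hand": 8}, {"delta_pos": [0, 0, 0], "yaw": 0, "hand": 8}, {"delta_pos": [0, 0, 0], "yaw": 0, "hand": 8}])

```text
clock: 15.9
eef_pos: [600.4, -24.4, 113.2]
eef_rot: [-3.141, 0.001, 3.131]
wrist_force: [-2.1, -1.3, 4.9]
finger_gap: 13.4
```

Request:
drive_tool(steps=[{"delta_pos": [0, 0.7, 0], "yaw": 0, "hand": 8}, {"delta_pos": [0, 0.7, 0], "yaw": 0, "hand": 8}, {"delta_pos": [0, 0.7, 0], "yaw": 0, "hand": 8}, {"delta_pos": [0, 0.7, 0], "yaw": 0, "hand": 8}, {"delta_pos": [0, 0.7, 0], "yaw": 0, "hand": 8}])

```text
clock: 16.32
eef_pos: [600.4, -22.8, 113.2]
eef_rot: [-3.138, 0.002, 3.131]
wrist_force: [-3.9, -16.7, 6.6]
finger_gap: 13.3
```

Request:
drive_tool(steps=[{"delta_pos": [0, 1, 0], "yaw": 0, "hand": 8}, {"delta_pos": [0, 1, 0], "yaw": 0, "hand": 8}, {"delta_pos": [0, 1, 0], "yaw": 0, "hand": 8}, {"delta_pos": [0, 1, 0], "yaw": 0, "hand": 8}, {"delta_pos": [0, 1, 0], "yaw": 0, "hand": 8}])

```text
clock: 16.73
eef_pos: [600.4, -20.0, 113.3]
eef_rot: [-3.136, 0.001, 3.129]
wrist_force: [-5.2, -31.6, 7.0]
finger_gap: 13.6
```

Request:
drive_tool(steps=[{"delta_pos": [0, 1.5, 0], "yaw": 0, "hand": 8}, {"delta_pos": [0, 1.5, 0], "yaw": 0, "hand": 8}, {"delta_pos": [0, 1.5, 0], "yaw": 0, "hand": 8}, {"delta_pos": [0, 1.5, 0], "yaw": 0, "hand": 8}, {"delta_pos": [0, 1.5, 0], "yaw": 0, "hand": 8}])

```text
clock: 17.15
eef_pos: [600.6, -8.7, 113.2]
eef_rot: [-3.141, 0.002, 3.131]
wrist_force: [-2.2, -1.6, 5.8]
finger_gap: 13.6
```

Request:
drive_tool(steps=[{"delta_pos": [0, 2, 0], "yaw": 0, "hand": 8}, {"delta_pos": [0, 2, 0], "yaw": 0, "hand": 8}, {"delta_pos": [0, 3, 0], "yaw": 0, "hand": 8}, {"delta_pos": [0, 3, 0], "yaw": 0, "hand": 8}, {"delta_pos": [0, 4, 0], "yaw": 0, "hand": 8}])

```text
clock: 17.57
eef_pos: [600.7, 5.4, 113.2]
eef_rot: [-3.141, 0.002, 3.131]
wrist_force: [-0.7, -2.5, 5.6]
finger_gap: 13.9
```

Request:
drive_tool(steps=[{"delta_pos": [0, 6, 0], "yaw": 0, "hand": 8}, {"delta_pos": [0.1, 8, 0], "yaw": 0, "hand": 8}, {"delta_pos": [0.1, 10, 0], "yaw": 0, "hand": 8}, {"delta_pos": [0.1, 10, 0], "yaw": 0, "hand": 8}, {"delta_pos": [0.1, 10, 0], "yaw": 0, "hand": 8}])

```text
clock: 17.98
eef_pos: [601.1, 49.8, 113.2]
eef_rot: [-3.141, 0.002, 3.131]
wrist_force: [0.2, -3.0, 4.7]
finger_gap: 13.7
```

Request:
drive_tool(steps=[{"delta_pos": [0.1, 10, 0], "yaw": 0, "hand": 8}, {"delta_pos": [0.1, 10, 0], "yaw": 0, "hand": 8}, {"delta_pos": [0.1, 10, 0], "yaw": 0, "hand": 8}, {"delta_pos": [0.1, 10, 0], "yaw": 0, "hand": 8}, {"delta_pos": [0.1, 10, 0], "yaw": 0, "hand": 8}])

```text
clock: 18.4
eef_pos: [601.6, 99.9, 113.2]
eef_rot: [-3.141, 0.002, 3.131]
wrist_force: [0.4, -2.8, 5.0]
finger_gap: 13.8
```

Request:
drive_tool(steps=[{"delta_pos": [0.1, 10, 0], "yaw": 0, "hand": 8}, {"delta_pos": [0.1, 10, 0], "yaw": 0, "hand": 8}, {"delta_pos": [0.1, 10, 0], "yaw": 0, "hand": 8}, {"delta_pos": [0.1, 10, 0], "yaw": 0, "hand": 8}, {"delta_pos": [0.1, 10, 0], "yaw": 0, "hand": 8}])

```text
clock: 18.82
eef_pos: [602.1, 150.0, 113.2]
eef_rot: [3.142, 0.002, 3.131]
wrist_force: [0.2, -2.0, 5.6]
finger_gap: 14.0
```

Request:
drive_tool(steps=[{"delta_pos": [0.1, 8, 0], "yaw": 0, "hand": 8}, {"delta_pos": [0.1, 6, 0], "yaw": 0, "hand": 8}, {"delta_pos": [0, 4, 0], "yaw": 0, "hand": 8}, {"delta_pos": [0, 2, 0], "yaw": 0, "hand": 8}, {"delta_pos": [0, 1.5, 0], "yaw": 0, "hand": 8}])

```text
clock: 19.23
eef_pos: [602.3, 171.4, 113.2]
eef_rot: [3.141, 0.002, 3.131]
wrist_force: [0.9, -2.3, 5.5]
finger_gap: 13.3
```

Request:
drive_tool(steps=[{"delta_pos": [0, 2, 0], "yaw": 0, "hand": 8}, {"delta_pos": [0, 2, 0], "yaw": 0, "hand": 8}, {"delta_pos": [0, 2, 0], "yaw": 0, "hand": 8}, {"delta_pos": [0, 1.5, 0], "yaw": 0, "hand": 8}, {"delta_pos": [0, 1.0, 0], "yaw": 0, "hand": 8}])

```text
clock: 19.65
eef_pos: [602.4, 179.6, 113.2]
eef_rot: [3.142, 0.002, 3.131]
wrist_force: [0.7, -10.2, 5.8]
finger_gap: 13.9
```

Request:
drive_tool(steps=[{"delta_pos": [0, 1, 0], "yaw": 0, "hand": 8}, {"delta_pos": [0, 1, 0], "yaw": 0, "hand": 8}, {"delta_pos": [0, 0, 0], "yaw": 0, "hand": 8}])

```text
clock: 19.9
eef_pos: [602.4, 179.7, 113.2]
eef_rot: [-3.139, 0.002, 3.13]
wrist_force: [-1.9, -15.2, 8.4]
finger_gap: 13.8
```

Request:
drive_tool(steps=[{"delta_pos": [0, 0, 0], "yaw": 0, "hand": 8}, {"delta_pos": [0, -1, 0], "yaw": 0, "hand": 8}, {"delta_pos": [0, 0, 0], "yaw": 0, "hand": 50}, {"delta_pos": [0, 0, 0], "yaw": 0, "hand": 50}, {"delta_pos": [0, 0, 0], "yaw": 0, "hand": 50}])

```text
clock: 20.32
eef_pos: [601.6, 180.9, 112.0]
eef_rot: [3.141, -0.0, 3.131]
wrist_force: [0.5, 0.9, 0.1]
finger_gap: 30.2
```

Request:
drive_tool(steps=[{"delta_pos": [0, 0, 30], "yaw": 0, "hand": 50}, {"delta_pos": [0, 0, 40], "yaw": 0, "hand": 50}, {"delta_pos": [0, 0, 40], "yaw": 0, "hand": 50}, {"delta_pos": [0, 0, 10], "yaw": 0, "hand": 50}, {"delta_pos": [0, 0, 0], "yaw": 0, "hand": 50}])

```text
clock: 20.73
eef_pos: [602.6, 181.1, 235.7]
eef_rot: [3.14, 0.006, 3.132]
wrist_force: [0.4, -0.6, -0.7]
finger_gap: 49.8
```

```bash
python3 - <<'E'
from dials import *
s=manip.read_state(); print(s["clock"],s["eef_pos"],s["eef_rot"],s["joints"])
c=cam("top"); save("t7",c["frame"],(200,150,520,350),2.5)
P=cloud(c); m=((abs(P[...,2]-87)<4)&(P[...,1]>-50)&(P[...,0]>480)&(P[...,0]<700)).astype(np.uint8)
v,u=np.nonzero(m); X=np.array([ray(c,a,b,87)[:2] for a,b in zip(u,v)]); print("cover y",np.percentile(X[:,1],[0.5,99.5]))
dials(c,[(482.5,103.5),(482,26),(481.4,-52)],-0.01)
E
```

```text
20.7333 [602.62463973 181.13180797 235.6952133 ] [3.13997649 0.005882   3.13162554] [ 2.33724200e-01  4.67318354e-01  1.26099547e+00  1.51191478e-04
  1.40718067e+00 -1.32713394e+00]
cover y [-30.35340342 347.67794062]
L few 0
M few 0
R few 4
```

View pics/t7.png

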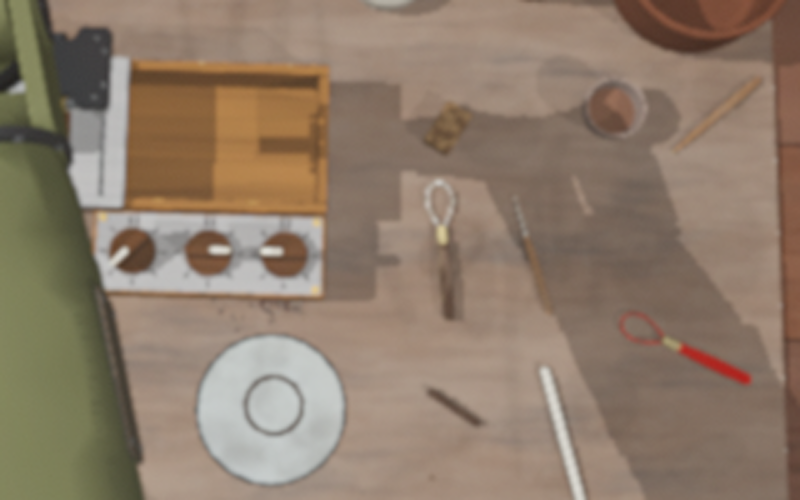

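Request:
drive_tool(steps=[{"delta_pos": [0, -38, 0], "yaw": 0, "hand": 60}, {"delta_pos": [0, -40, 0], "yaw": 0, "hand": 60}, {"delta_pos": [0, -40, 0], "yaw": 0, "hand": 60}, {"delta_pos": [0, -40, 0], "yaw": 0, "hand": 60}, {"delta_pos": [0, -40, 0], "yaw": 0, "hand": 60}])

```text
clock: 21.2
eef_pos: [600.8, -19.0, 229.7]
eef_rot: [3.141, -0.003, 3.132]
wrist_force: [0.9, 0.2, 0.3]
finger_gap: 59.8
```

Request:
drive_tool(steps=[{"delta_pos": [0, -40, 0], "yaw": 0, "hand": 60}, {"delta_pos": [0, -40, 0], "yaw": 0, "hand": 60}, {"delta_pos": [0, -40, 0], "yaw": 0, "hand": 60}, {"delta_pos": [0, -40, 0], "yaw": 0, "hand": 60}, {"delta_pos": [0, -40, 0], "yaw": 0, "hand": 60}])

```text
clock: 21.62
eef_pos: [600.9, -219.0, 229.6]
eef_rot: [3.14, -0.003, 3.131]
wrist_force: [-0.5, 0.3, 0.5]
finger_gap: 59.8
```

Request:
drive_tool(steps=[{"delta_pos": [0, -40, 0], "yaw": 0, "hand": 60}, {"delta_pos": [0, 0, 0], "yaw": 0, "hand": 60}, {"delta_pos": [0, 0, 0], "yaw": 0, "hand": 60}])

```text
clock: 21.87
eef_pos: [600.8, -258.9, 229.1]
eef_rot: [3.14, -0.003, 3.128]
wrist_force: [-0.4, 1.4, 0.3]
finger_gap: 59.9
```

```bash
python3 - <<'E'
from dials import *
s=manip.read_state(); print(s["clock"],s["eef_pos"],s["eef_rot"],s["joints"])
c=cam("wrist"); save("w8",c["frame"]); np.savez("w8.npz",**c)
t=cam("top"); save("t8",t["frame"],(130,150,350,290),3.5); np.savez("t8.npz",**t)
dials(t,[(482.5,103.5),(482,26),(481.4,-52)],-0.01)
P=cloud(t); m=((abs(P[...,2]-87)<4)&(P[...,1]>0)&(P[...,0]>480)&(P[...,0]<700)).astype(np.uint8)
v,u=np.nonzero(m); X=np.array([ray(t,a,b,87)[:2] for a,b in zip(u,v)]); print("cover y",np.percentile(X[:,1],[0.5,99.5]))
E
```

```text
21.8667 [ 600.83536237 -258.86433015  229.07624667] [ 3.13987362 -0.00339704  3.12848041] [-4.62808153e-01  5.36418175e-01  1.17475329e+00  7.21349925e-05
  1.43422774e+00 -2.02049927e+00]
L few 0
M few 0
R few 3
cover y [ 97.63105828 346.78242491]
```

View pics/w8.png

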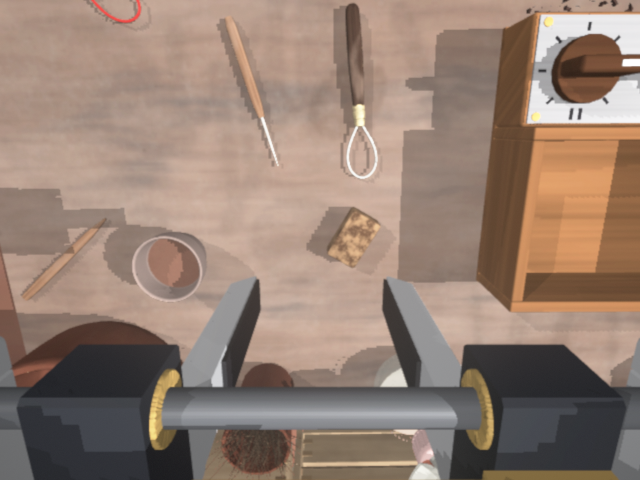

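View pics/t8.png

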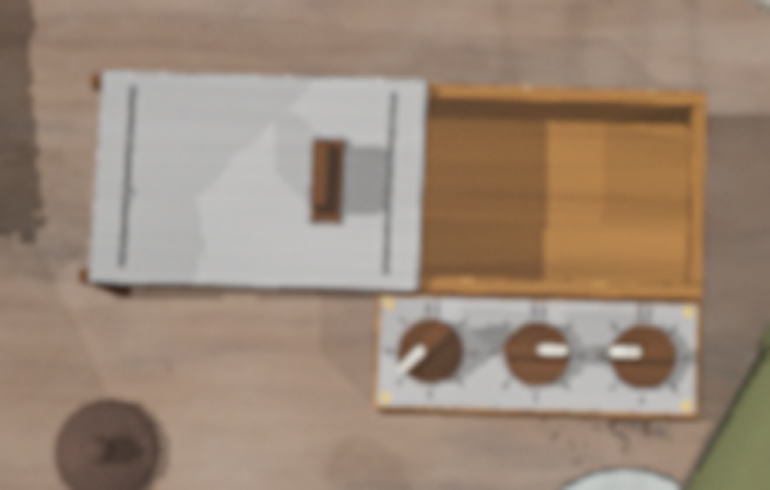

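```bash
cat > obj.py <<'E'
from h import *
def seg(c,uv0,zlo,zhi,zp,r=60,smin=None,name="",vmax=None,hue=None):
    """component around world guess: depth band + optional colour; rect at plane zp"""
    P=cloud(c); h=cv2.cvtColor(c["frame"],cv2.COLOR_RGB2HSV)
    m=(P[...,2]>zlo)&(P[...,2]<zhi)&(np.hypot(P[...,0]-uv0[0],P[...,1]-uv0[1])<r)
    if vmax: m&=h[...,2]<vmax
    if smin: m&=h[...,1]>smin
    n,l,s,ce=cv2.connectedComponentsWithStats(m.astype(np.uint8))
    i=1+np.argmax(s[1:,4]); v,u=np.nonzero(l==i)
    X=np.array([ray(c,a,b,zp)[:2] for a,b in zip(u,v)],np.float32)
    (cx,cy),(w,hh),a=cv2.minAreaRect(X); mu=X.mean(0); ww,V=np.linalg.eigh(np.cov(X.T)); d=V[:,1]
    print(name,len(u),"px",(u.mean().round(),v.mean().round()),"rect c (%.1f,%.1f) size (%.1f,%.1f) ang %.3f"%(cx,cy,w,hh,np.radians(a)),"pca %.3f"%np.arctan2(d[1],d[0]),"mean",mu.round(1))
E
python3 - <<'E'
from obj import *
w=dict(np.load("w8.npz")); t=dict(np.load("t8.npz"))
for n,c in [("w",w),("t",t)]:
    P=cloud(c)
    seg(c,(622,-222),12,30,22,50,name=n+" cork")
    seg(c,(455,-222),5,18,11,60,name=n+" loop")
    seg(c,(455,-320),4,16,8,60,name=n+" needle")
E
```

```text
w cork 1729 px (np.float64(353.0), np.float64(238.0)) rect c (625.9,-228.2) size (32.6,52.1) ang 1.026 pca 2.609 mean [ 625.6 -228. ]
w loop 1553 px (np.float64(355.0), np.float64(59.0)) rect c (467.8,-226.7) size (93.9,13.2) ang 0.069 pca -3.061 mean [ 465.1 -226.9]
w needle 1021 px (np.float64(243.0), np.float64(66.0)) rect c (471.3,-324.8) size (88.9,9.2) ang 0.290 pca -2.853 mean [ 468.7 -325.7]
t cork 24 px (np.float64(372.0), np.float64(204.0)) rect c (617.1,-205.5) size (9.1,24.8) ang 1.432 pca 2.873 mean [ 615.4 -206.3]Traceback (most recent call last):
  File "<stdin>", line 6, in <module>
  File "obj.py", line 9, in seg
    i=1+np.argmax(s[1:,4]); v,u=np.nonzero(l==i)
        ~~~~~~~~~^^^^^^^^^
    return _wrapfunc(a, 'argmax', axis=axis, out=out, **kwds)
    return bound(*args, **kwds)
ValueError: attempt to get argmax of an empty sequence
```

Request:
drive_tool(steps=[{"delta_pos": [6, 8, -25], "yaw": -0.106, "hand": 60}, {"delta_pos": [6, 8, -30], "yaw": -0.106, "hand": 60}, {"delta_pos": [6, 8, -30], "yaw": -0.106, "hand": 60}, {"delta_pos": [7, 6.5, -30], "yaw": -0.106, "hand": 60}, {"delta_pos": [0, 0, -30], "yaw": -0.106, "hand": 60}])

```text
clock: 22.38
eef_pos: [627.5, -223.6, 85.2]
eef_rot: [3.141, -0.0, 2.599]
wrist_force: [-0.6, -0.2, 0.3]
finger_gap: 60.0
```

Request:
drive_tool(steps=[{"delta_pos": [0, 0, -20], "yaw": 0, "hand": 60}, {"delta_pos": [0, 0, 0], "yaw": 0, "hand": 60}])

```text
clock: 22.55
eef_pos: [624.9, -224.0, 61.7]
eef_rot: [-3.141, -0.008, 2.604]
wrist_force: [-1.4, 0.8, -0.4]
finger_gap: 60.2
```

```bash
python3 - <<'E'
from obj import *
s=manip.read_state(); print(s["eef_pos"],s["eef_rot"])
c=cam("wrist"); save("w9",c["frame"]); seg(c,(626,-228),12,30,22,50,name="cork")
E
```

```text
[ 624.86399341 -224.04049306   61.7376233 ] [-3.1406163  -0.00778671  2.6035107 ]
cork 5170 px (np.float64(318.0), np.float64(280.0)) rect c (625.5,-226.2) size (31.3,52.0) ang 1.034 pca 2.596 mean [ 624.9 -225.9]
```

View pics/w9.png

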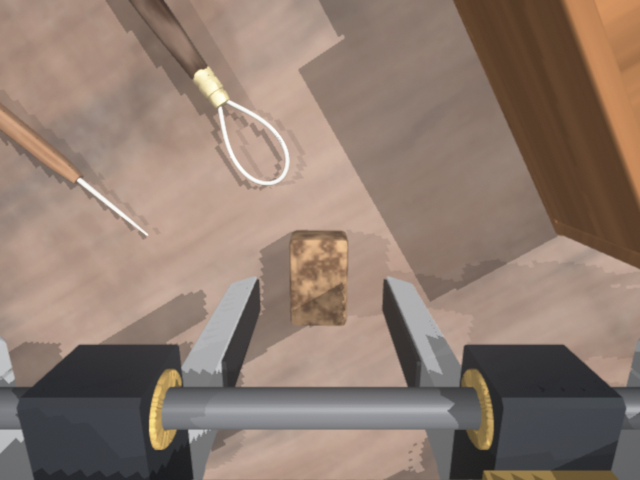

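Request:
drive_tool(steps=[{"delta_pos": [0.3, -1.5, -20], "yaw": 0, "hand": 60}, {"delta_pos": [0, 0, -21], "yaw": 0, "hand": 50}, {"delta_pos": [0, 0, 0], "yaw": 0, "hand": 25}, {"delta_pos": [0, 0, 0], "yaw": 0, "hand": 25}, {"delta_pos": [0, 0, 0], "yaw": 0, "hand": 25}], squeeze=20)

```text
clock: 23.02
eef_pos: [628.0, -228.4, 28.3]
eef_rot: [3.141, 0.003, 2.602]
wrist_force: [-0.9, 0.7, 0.2]
finger_gap: 36.8
```

Request:
drive_tool(steps=[{"delta_pos": [0, 0, 0], "yaw": 0, "hand": 25}, {"delta_pos": [0, 0, 30], "yaw": 0, "hand": 25}, {"delta_pos": [0, 0, 40], "yaw": 0, "hand": 25}, {"delta_pos": [0, 0, 40], "yaw": 0, "hand": 25}, {"delta_pos": [0, 0, 20], "yaw": 0, "hand": 25}])

```text
clock: 23.43
eef_pos: [628.3, -228.9, 163.0]
eef_rot: [3.141, 0.007, 2.602]
wrist_force: [0.9, -0.6, -0.4]
finger_gap: 31.8
```

Request:
drive_tool(steps=[{"delta_pos": [-3.6, 27, 0], "yaw": 0, "hand": 25}, {"delta_pos": [-3.6, 27, 0], "yaw": 0, "hand": 25}, {"delta_pos": [-3.6, 27, 0], "yaw": 0, "hand": 25}, {"delta_pos": [-3.6, 27, 0], "yaw": 0, "hand": 25}, {"delta_pos": [-3.6, 27, 0], "yaw": 0, "hand": 25}])

```text
clock: 23.85
eef_pos: [608.9, -92.2, 157.5]
eef_rot: [3.141, 0.002, 2.601]
wrist_force: [0.2, -0.0, -0.2]
finger_gap: 31.6
```

Request:
drive_tool(steps=[{"delta_pos": [-3.6, 27, 0], "yaw": 0, "hand": 25}, {"delta_pos": [-3.6, 27, 0], "yaw": 0, "hand": 25}, {"delta_pos": [0, 0, -20], "yaw": 0, "hand": 25}, {"delta_pos": [0, 0, 0], "yaw": 0, "hand": 25}])

```text
clock: 24.18
eef_pos: [601.0, -38.0, 134.8]
eef_rot: [-3.141, -0.002, 2.603]
wrist_force: [-0.8, 0.3, -0.6]
finger_gap: 31.9
```

```bash
python3 - <<'E'
from obj import *
s=manip.read_state(); print(s["eef_pos"],s["eef_rot"])
c=cam("wrist"); save("w10",c["frame"])
E
```

```text
[600.95199178 -37.97577754 134.81916022] [-3.14091259e+00 -1.55421046e-03  2.60349860e+00]
```

View pics/w10.png

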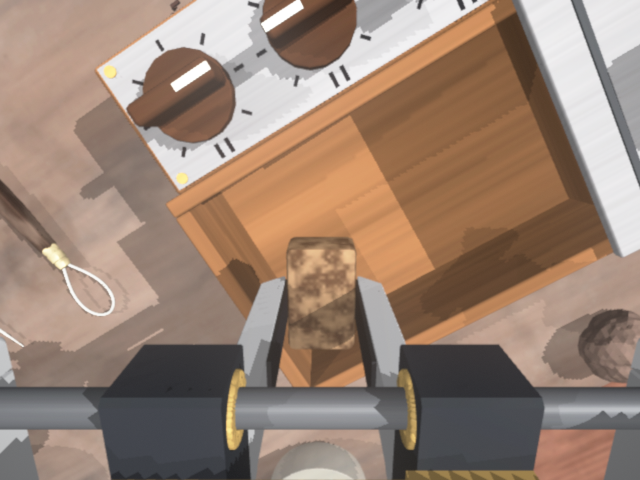

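Request:
drive_tool(steps=[{"delta_pos": [0, 0, -30], "yaw": 0, "hand": 25}, {"delta_pos": [0, 0, -30], "yaw": 0, "hand": 25}, {"delta_pos": [0, 0, -25], "yaw": 0, "hand": 25}, {"delta_pos": [0, 0, -11], "yaw": 0, "hand": 25}, {"delta_pos": [0, 0, 0], "yaw": 0, "hand": 25}])

```text
clock: 24.65
eef_pos: [601.1, -40.1, 38.6]
eef_rot: [-3.14, -0.003, 2.6]
wrist_force: [0.6, 0.3, 0.7]
finger_gap: 32.3
```

Request:
drive_tool(steps=[{"delta_pos": [0, 0, 0], "yaw": 0, "hand": 46}, {"delta_pos": [0, 0, 0], "yaw": 0, "hand": 46}, {"delta_pos": [0, 0, 0], "yaw": 0, "hand": 46}])

```text
clock: 24.9
eef_pos: [602.7, -39.7, 41.9]
eef_rot: [3.14, 0.003, 2.601]
wrist_force: [1.2, 0.3, 0.2]
finger_gap: 45.5
```

Request:
drive_tool(steps=[{"delta_pos": [0, 0, 30], "yaw": 0, "hand": 46}, {"delta_pos": [0, 0, 40], "yaw": 0, "hand": 46}, {"delta_pos": [0, 0, 40], "yaw": 0, "hand": 46}, {"delta_pos": [0, 0, 30], "yaw": 0, "hand": 46}, {"delta_pos": [0, 0, 0], "yaw": 0, "hand": 40}])

```text
clock: 25.32
eef_pos: [604.1, -39.7, 188.4]
eef_rot: [3.137, 0.011, 2.601]
wrist_force: [0.1, 0.9, 1.0]
finger_gap: 42.0
```

Request:
drive_tool(steps=[{"delta_pos": [-20, -26.8, 0], "yaw": 0.09, "hand": 40}, {"delta_pos": [-20, -26.8, 0], "yaw": 0.09, "hand": 40}, {"delta_pos": [-20, -26.8, 0], "yaw": 0.09, "hand": 40}, {"delta_pos": [-20, -26.8, 0], "yaw": 0.09, "hand": 40}, {"delta_pos": [-20, -26.8, -10], "yaw": 0.09, "hand": 40}])

```text
clock: 25.73
eef_pos: [501.5, -174.7, 172.1]
eef_rot: [-3.14, 0.004, 3.056]
wrist_force: [1.0, 0.2, -1.3]
finger_gap: 40.1
```

Request:
drive_tool(steps=[{"delta_pos": [-20, -26.8, -20], "yaw": 0.09, "hand": 40}, {"delta_pos": [-20, -26.8, -25], "yaw": 0.08, "hand": 40}, {"delta_pos": [0, 0, -30], "yaw": 0, "hand": 40}, {"delta_pos": [0, 0, -30], "yaw": 0, "hand": 40}, {"delta_pos": [0, 0, 0], "yaw": 0, "hand": 40}])

```text
clock: 26.15
eef_pos: [459.5, -226.3, 61.0]
eef_rot: [3.138, -0.005, -3.063]
wrist_force: [0.3, 0.1, -0.8]
finger_gap: 40.2
```

```bash
python3 - <<'E'
from obj import *
s=manip.read_state(); print(s["eef_pos"],s["eef_rot"])
c=cam("wrist"); save("w11",c["frame"]); seg(c,(455,-227),5,18,11,60,name="loop",vmax=130)
t=cam("top"); save("t11",t["frame"],(200,150,520,350),2.5)
E
```

```text
[ 459.50592578 -226.2848992    61.01893708] [ 3.13794878 -0.00520959 -3.06308849]
loop 2206 px (np.float64(320.0), np.float64(256.0)) rect c (460.3,-226.5) size (83.4,12.5) ang 0.072 pca -3.075 mean [ 450.9 -227.5]
```

View pics/w11.png

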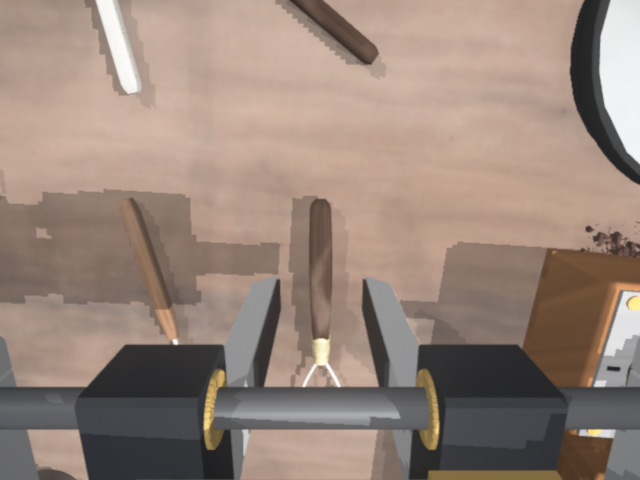

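View pics/t11.png

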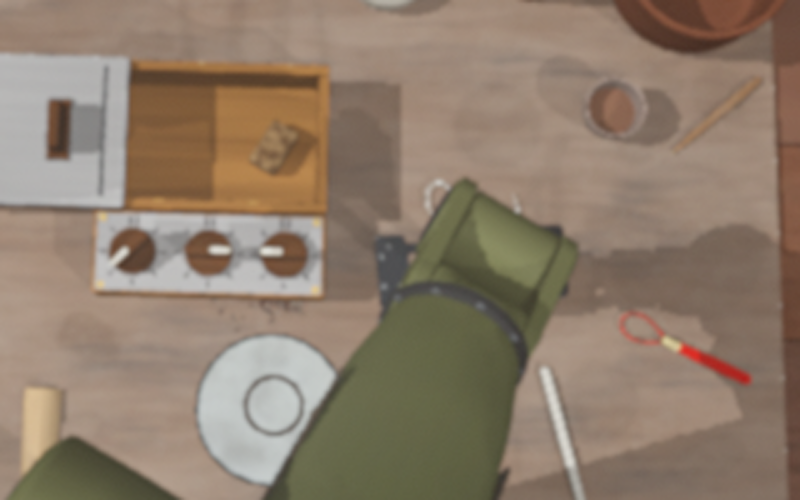

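Request:
drive_tool(steps=[{"delta_pos": [0.5, 0, -15], "yaw": 0, "hand": 40}, {"delta_pos": [0, 0, -15], "yaw": 0, "hand": 40}, {"delta_pos": [0, 0, -5], "yaw": 0, "hand": 40}, {"delta_pos": [0, 0, 0], "yaw": 0, "hand": 40}, {"delta_pos": [0, 0, 0], "yaw": 0, "hand": 40}])

```text
clock: 26.67
eef_pos: [463.1, -227.1, 31.6]
eef_rot: [-3.141, 0.001, -3.061]
wrist_force: [-0.5, -0.8, 0.6]
finger_gap: 39.8
```

Request:
drive_tool(steps=[{"delta_pos": [-2, 0.5, -7], "yaw": 0, "hand": 40}, {"delta_pos": [0, 0, -5.5], "yaw": 0, "hand": 30}, {"delta_pos": [0, 0, 0], "yaw": 0, "hand": 8}, {"delta_pos": [0, 0, 0], "yaw": 0, "hand": 8}, {"delta_pos": [0, 0, 0], "yaw": 0, "hand": 8}], squeeze=30)

```text
clock: 27.08
eef_pos: [460.3, -226.4, 17.4]
eef_rot: [3.142, -0.0, -3.062]
wrist_force: [-0.1, -0.3, -0.8]
finger_gap: 16.7
```

Request:
drive_tool(steps=[{"delta_pos": [0, 0, 0], "yaw": 0, "hand": 8}, {"delta_pos": [0, 0, 0], "yaw": 0, "hand": 8}, {"delta_pos": [0, 0, 20], "yaw": 0, "hand": 8}, {"delta_pos": [0, 0, 30], "yaw": 0, "hand": 8}, {"delta_pos": [0, 0, 40], "yaw": 0, "hand": 8}])

```text
clock: 27.5
eef_pos: [459.1, -225.8, 106.6]
eef_rot: [3.139, -0.004, -3.062]
wrist_force: [0.1, -0.4, 0.3]
finger_gap: 12.8
```

Request:
drive_tool(steps=[{"delta_pos": [0, 0, 30], "yaw": 0, "hand": 8}, {"delta_pos": [0, 0, 20], "yaw": 0, "hand": 8}, {"delta_pos": [0, 0, 0], "yaw": 0, "hand": 8}, {"delta_pos": [0, 0, 0], "yaw": 0, "hand": 8}])

```text
clock: 27.83
eef_pos: [460.5, -226.6, 158.0]
eef_rot: [-3.141, 0.001, -3.062]
wrist_force: [0.3, 0.3, -0.6]
finger_gap: 13.0
```

```bash
python3 - <<'E'
from obj import *
s=manip.read_state(); print(s["eef_pos"],s["eef_rot"])
c=cam("wrist"); save("w12",c["frame"])
E
```

```text
[ 460.53102324 -226.56574345  158.01565128] [-3.14062015e+00  1.35373754e-03 -3.06187774e+00]
```

View pics/w12.png

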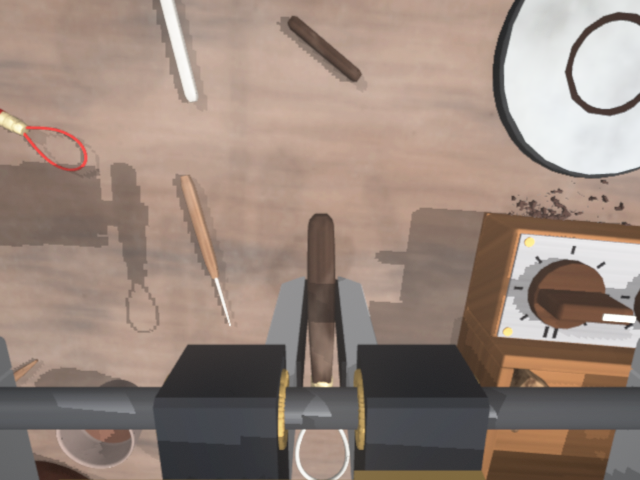

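Request:
drive_tool(steps=[{"delta_pos": [12.4, 20.2, 0], "yaw": -0.119, "hand": 8}, {"delta_pos": [12.4, 20.2, 0], "yaw": -0.119, "hand": 8}, {"delta_pos": [12.4, 20.2, 0], "yaw": -0.119, "hand": 8}, {"delta_pos": [12.4, 20.2, 0], "yaw": -0.119, "hand": 8}, {"delta_pos": [12.4, 20.2, 0], "yaw": -0.119, "hand": 8}])

```text
clock: 28.3
eef_pos: [522.2, -124.2, 155.6]
eef_rot: [-3.141, -0.003, 2.62]
wrist_force: [0.6, -0.6, 0.2]
finger_gap: 12.9
```

Request:
drive_tool(steps=[{"delta_pos": [12.4, 20.2, 0], "yaw": -0.119, "hand": 8}, {"delta_pos": [12.4, 20.2, 0], "yaw": -0.119, "hand": 8}, {"delta_pos": [12.4, 20.2, 0], "yaw": -0.119, "hand": 8}, {"delta_pos": [12.4, 20.2, 0], "yaw": -0.119, "hand": 8}, {"delta_pos": [12.4, 20.2, 0], "yaw": -0.119, "hand": 8}])

```text
clock: 28.72
eef_pos: [584.2, -23.3, 155.4]
eef_rot: [-3.139, -0.002, 2.025]
wrist_force: [-0.1, -0.3, 0.2]
finger_gap: 12.9
```

Request:
drive_tool(steps=[{"delta_pos": [12.4, 20.2, 0], "yaw": -0.119, "hand": 8}, {"delta_pos": [12.4, 20.2, 0], "yaw": -0.119, "hand": 8}, {"delta_pos": [12.4, 20.2, 0], "yaw": -0.119, "hand": 8}, {"delta_pos": [12.4, 20.2, 0], "yaw": -0.119, "hand": 8}, {"delta_pos": [0, 0, 0], "yaw": 0, "hand": 8}])

```text
clock: 29.13
eef_pos: [634.5, 59.5, 154.9]
eef_rot: [-3.139, -0.0, 1.549]
wrist_force: [-1.3, -0.1, 0.4]
finger_gap: 12.3
```

```bash
python3 - <<'E'
from obj import *
s=manip.read_state(); print(s["eef_pos"],s["eef_rot"])
c=cam("wrist"); save("w13",c["frame"])
E
```

```text
[634.46150329  59.49211801 154.94697929] [-3.13877972e+00 -3.96975468e-04  1.54889080e+00]
```

View pics/w13.png

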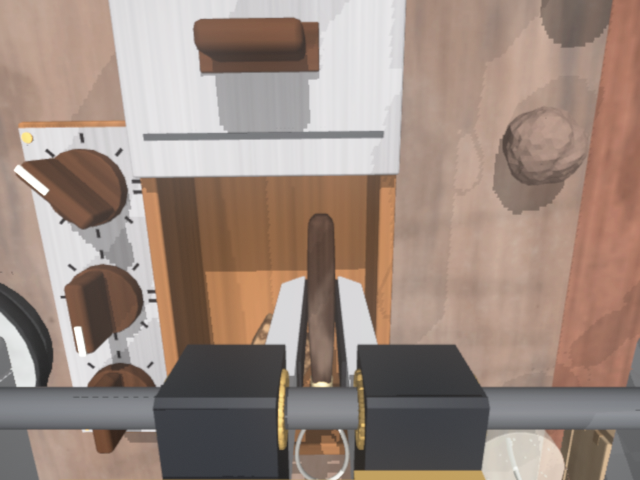

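Request:
drive_tool(steps=[{"delta_pos": [0, -6, -20], "yaw": 0, "hand": 8}, {"delta_pos": [0, 0, -30], "yaw": 0, "hand": 8}, {"delta_pos": [0, 0, -30], "yaw": 0, "hand": 8}, {"delta_pos": [0, 0, -25], "yaw": 0, "hand": 8}, {"delta_pos": [0, 0, -12], "yaw": 0, "hand": 8}])

```text
clock: 29.6
eef_pos: [631.6, 49.4, 35.9]
eef_rot: [-3.136, 0.0, 1.557]
wrist_force: [0.2, 1.1, 2.0]
finger_gap: 12.6
```

Request:
drive_tool(steps=[{"delta_pos": [0, 0, -5], "yaw": 0, "hand": 8}, {"delta_pos": [0, 0, 0], "yaw": 0, "hand": 8}])

```text
clock: 29.77
eef_pos: [633.5, 50.0, 34.8]
eef_rot: [-3.14, 0.0, 1.556]
wrist_force: [0.6, 0.7, 0.1]
finger_gap: 13.1
```

Release with small opening (tool about 10 mm over the floor), lower slightly first.

Request:
drive_tool(steps=[{"delta_pos": [0, 0, -6], "yaw": 0, "hand": 8}, {"delta_pos": [0, 0, 0], "yaw": 0, "hand": 24}, {"delta_pos": [0, 0, 0], "yaw": 0, "hand": 24}, {"delta_pos": [0, 0, 0], "yaw": 0, "hand": 24}, {"delta_pos": [0, 0, 20], "yaw": 0, "hand": 24}])

```text
clock: 30.18
eef_pos: [632.4, 50.3, 46.9]
eef_rot: [-3.137, 0.0, 1.555]
wrist_force: [-0.2, 0.1, -0.3]
finger_gap: 24.1
```

Request:
drive_tool(steps=[{"delta_pos": [0, 0, 35], "yaw": 0, "hand": 24}, {"delta_pos": [0, 0, 40], "yaw": 0, "hand": 24}, {"delta_pos": [0, 0, 40], "yaw": 0, "hand": 24}, {"delta_pos": [0, 0, 0], "yaw": 0, "hand": 40}, {"delta_pos": [0, 0, 0], "yaw": 0, "hand": 40}])

```text
clock: 30.6
eef_pos: [634.9, 50.4, 167.5]
eef_rot: [3.136, -0.0, 1.555]
wrist_force: [0.4, 0.9, -1.6]
finger_gap: 34.1
```

```bash
python3 - <<'E'
from obj import *
s=manip.read_state(); print(s["eef_pos"],s["eef_rot"])
c=cam("wrist"); save("w14",c["frame"])
E
```

```text
[634.91991197  50.40049197 167.54502563] [ 3.13623602e+00 -2.15803214e-04  1.55547511e+00]
```

View pics/w14.png

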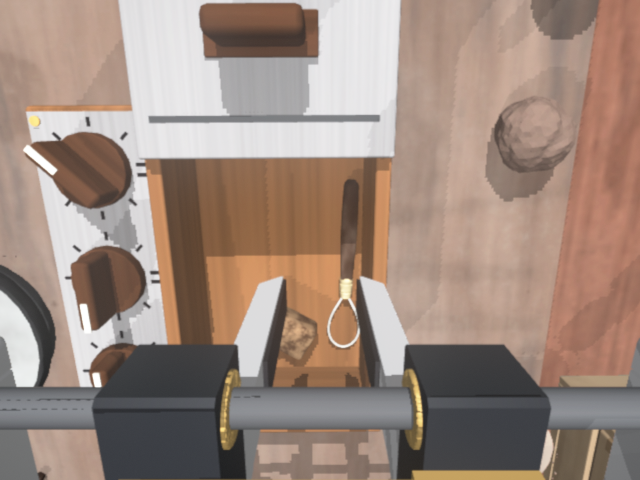

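Request:
drive_tool(steps=[{"delta_pos": [-15, -34, 0], "yaw": -0.115, "hand": 40}, {"delta_pos": [-15, -34, 0], "yaw": -0.115, "hand": 40}, {"delta_pos": [-15, -34, 0], "yaw": -0.115, "hand": 40}, {"delta_pos": [-15, -34, 0], "yaw": -0.115, "hand": 40}, {"delta_pos": [-15, -34, 0], "yaw": -0.115, "hand": 40}])

```text
clock: 31.07
eef_pos: [557.4, -120.8, 162.9]
eef_rot: [-3.139, 0.001, 0.975]
wrist_force: [1.1, -0.5, 0.4]
finger_gap: 40.2
```

Request:
drive_tool(steps=[{"delta_pos": [-15, -34, 0], "yaw": -0.115, "hand": 40}, {"delta_pos": [-15, -34, 0], "yaw": -0.115, "hand": 40}, {"delta_pos": [-15, -34, 0], "yaw": -0.115, "hand": 40}, {"delta_pos": [-15, -34, 0], "yaw": -0.115, "hand": 40}, {"delta_pos": [-15, -34, 0], "yaw": -0.115, "hand": 40}])

```text
clock: 31.48
eef_pos: [482.4, -290.8, 163.0]
eef_rot: [-3.139, 0.001, 0.4]
wrist_force: [0.5, -0.6, 0.2]
finger_gap: 40.3
```

Request:
drive_tool(steps=[{"delta_pos": [-15, -34, 0], "yaw": -0.115, "hand": 40}, {"delta_pos": [0, 0, -30], "yaw": 0, "hand": 40}, {"delta_pos": [0, 0, -35], "yaw": 0, "hand": 40}, {"delta_pos": [0, 0, 0], "yaw": 0, "hand": 40}, {"delta_pos": [0, 0, 0], "yaw": 0, "hand": 40}])

```text
clock: 31.9
eef_pos: [468.0, -322.9, 97.8]
eef_rot: [-3.138, 0.003, 0.29]
wrist_force: [0.1, 0.9, 1.5]
finger_gap: 40.2
```

```bash
python3 - <<'E'
from obj import *
s=manip.read_state(); print(s["eef_pos"],s["eef_rot"],s["joints"])
c=cam("wrist"); save("w15",c["frame"]); seg(c,(470,-325),4,16,8,60,name="needle")
E
```

```text
[ 468.04896535 -322.88002482   97.84325067] [-3.13761420e+00  2.74372822e-03  2.90463236e-01] [-6.68305732e-01  4.73492317e-01  1.58880171e+00  4.53099615e-05
  1.08413128e+00  6.12011529e-01]
needle 1668 px (np.float64(325.0), np.float64(244.0)) rect c (476.6,-323.3) size (99.4,8.6) ang 0.290 pca -2.854 mean [ 472.9 -324.3]
```

View pics/w15.png

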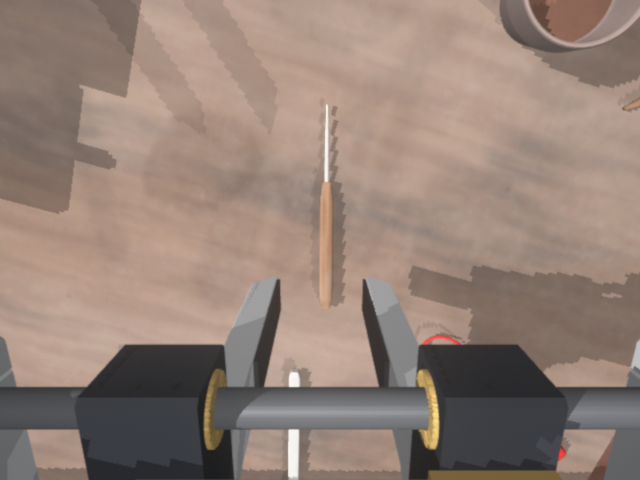

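Request:
drive_tool(steps=[{"delta_pos": [2.5, -2.3, -20], "yaw": 0, "hand": 40}, {"delta_pos": [0, 0, -25], "yaw": 0, "hand": 40}, {"delta_pos": [0, 0, -20], "yaw": 0, "hand": 40}, {"delta_pos": [0, 0, 0], "yaw": 0, "hand": 30}, {"delta_pos": [0, 0, 0], "yaw": 0, "hand": 30}])

```text
clock: 32.37
eef_pos: [472.1, -326.0, 35.8]
eef_rot: [3.141, -0.0, 0.291]
wrist_force: [1.0, -0.3, 0.3]
finger_gap: 31.3
```

Request:
drive_tool(steps=[{"delta_pos": [-0.3, 0.8, -9], "yaw": 0, "hand": 30}, {"delta_pos": [0, 0, -8.2], "yaw": 0, "hand": 30}, {"delta_pos": [0, 0, 0], "yaw": 0, "hand": 30}])

```text
clock: 32.62
eef_pos: [471.7, -325.4, 17.5]
eef_rot: [3.14, -0.001, 0.291]
wrist_force: [-0.3, -0.7, -0.6]
finger_gap: 30.5
```

Request:
drive_tool(steps=[{"delta_pos": [0, 0, 0], "yaw": 0, "hand": 5}, {"delta_pos": [0, 0, 0], "yaw": 0, "hand": 5}, {"delta_pos": [0, 0, 0], "yaw": 0, "hand": 5}, {"delta_pos": [0, 0, 0], "yaw": 0, "hand": 5}])

```text
clock: 32.95
eef_pos: [471.1, -325.2, 17.4]
eef_rot: [3.142, -0.0, 0.29]
wrist_force: [0.1, -0.1, 0.6]
finger_gap: 8.6
```

Request:
drive_tool(steps=[{"delta_pos": [0, 0, 15], "yaw": 0, "hand": 5}, {"delta_pos": [0, 0, 35], "yaw": 0, "hand": 5}, {"delta_pos": [0, 0, 40], "yaw": 0, "hand": 5}, {"delta_pos": [0, 0, 40], "yaw": 0, "hand": 5}, {"delta_pos": [0, 0, 10], "yaw": 0, "hand": 5}])

```text
clock: 33.37
eef_pos: [472.7, -326.3, 163.8]
eef_rot: [3.135, -0.005, 0.29]
wrist_force: [0.5, -0.7, 0.4]
finger_gap: 8.9
```

```bash
python3 - <<'E'
from obj import *
s=manip.read_state(); print(s["eef_pos"],s["eef_rot"],s["finger_gap"])
c=cam("wrist"); save("w16",c["frame"])
E
```

```text
[ 472.67315849 -326.29642914  163.80476972] [ 3.1347887  -0.00486473  0.29031815] 8.881926001228747
```

View pics/w16.png

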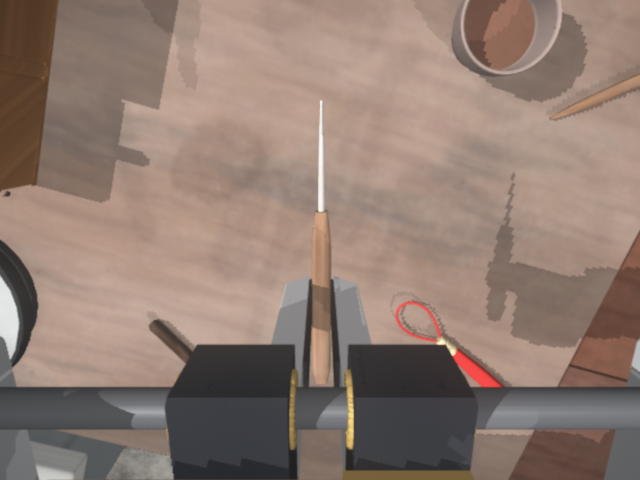

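The needle tool is held (handle 321,290, tip 321,100).

Request:
drive_tool(steps=[{"delta_pos": [8.7, 29, 0], "yaw": 0.1155, "hand": 5}, {"delta_pos": [8.7, 29, 0], "yaw": 0.1155, "hand": 5}, {"delta_pos": [8.7, 29, 0], "yaw": 0.1155, "hand": 5}, {"delta_pos": [8.7, 29, 0], "yaw": 0.1155, "hand": 5}, {"delta_pos": [8.7, 29, 0], "yaw": 0.1155, "hand": 5}])

```text
clock: 33.83
eef_pos: [514.4, -178.6, 156.1]
eef_rot: [-3.14, 0.0, 0.873]
wrist_force: [0.2, 0.1, 0.6]
finger_gap: 8.6
```

Request:
drive_tool(steps=[{"delta_pos": [8.7, 29, 0], "yaw": 0.1155, "hand": 5}, {"delta_pos": [8.7, 29, 0], "yaw": 0.1155, "hand": 5}, {"delta_pos": [8.7, 29, 0], "yaw": 0.1155, "hand": 5}, {"delta_pos": [8.7, 29, 0], "yaw": 0.1155, "hand": 5}, {"delta_pos": [8.7, 29, 0], "yaw": 0.1155, "hand": 5}])

```text
clock: 34.25
eef_pos: [557.9, -33.6, 156.0]
eef_rot: [-3.14, 0.0, 1.451]
wrist_force: [-0.7, -0.4, -0.5]
finger_gap: 8.9
```

Request:
drive_tool(steps=[{"delta_pos": [8.7, 29, 0], "yaw": 0.1155, "hand": 5}, {"delta_pos": [0, 0, 0], "yaw": 0, "hand": 5}, {"delta_pos": [0, 0, 0], "yaw": 0, "hand": 5}])

```text
clock: 34.5
eef_pos: [566.6, -5.0, 156.0]
eef_rot: [-3.14, -0.0, 1.563]
wrist_force: [0.1, 0.0, -0.4]
finger_gap: 8.8
```

```bash
python3 - <<'E'
from obj import *
s=manip.read_state(); print(s["eef_pos"],s["eef_rot"],s["finger_gap"])
c=cam("wrist"); save("w17",c["frame"])
E
```

```text
[566.56181516  -5.0056802  155.96834934] [-3.13982569e+00 -4.50914663e-05  1.56257903e+00] 8.841357907830446
```

View pics/w17.png

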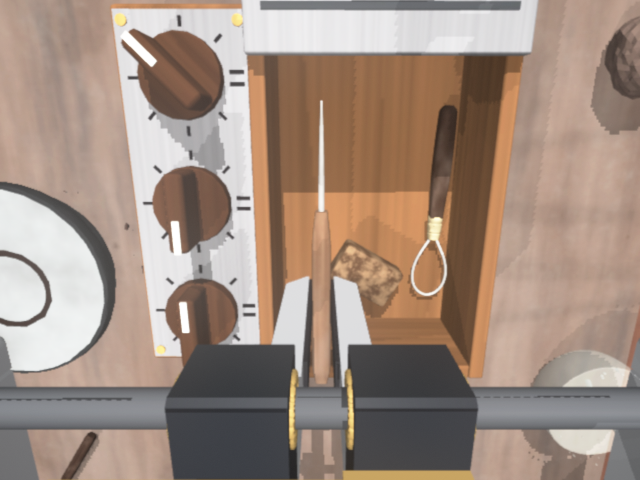

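Request:
drive_tool(steps=[{"delta_pos": [-3.5, 10, 0], "yaw": 0, "hand": 5}, {"delta_pos": [0, 0, -30], "yaw": 0, "hand": 5}, {"delta_pos": [0, 0, -35], "yaw": 0, "hand": 5}, {"delta_pos": [0, 0, -30], "yaw": 0, "hand": 5}, {"delta_pos": [0, 0, -20], "yaw": 0, "hand": 5}])

```text
clock: 34.97
eef_pos: [561.7, 3.4, 39.4]
eef_rot: [-3.139, -0.0, 1.558]
wrist_force: [-0.0, 0.3, -0.0]
finger_gap: 8.7
```

Request:
drive_tool(steps=[{"delta_pos": [0, 0, -10], "yaw": 0, "hand": 5}, {"delta_pos": [0, 0, -3], "yaw": 0, "hand": 5}, {"delta_pos": [0, 0, 0], "yaw": 0, "hand": 5}])

```text
clock: 35.22
eef_pos: [563.3, 3.6, 29.4]
eef_rot: [-3.141, -0.0, 1.56]
wrist_force: [-0.2, -0.4, -0.1]
finger_gap: 8.8
```

Request:
drive_tool(steps=[{"delta_pos": [0, 0, 0], "yaw": 0, "hand": 20}, {"delta_pos": [0, 0, 0], "yaw": 0, "hand": 20}, {"delta_pos": [0, 0, 20], "yaw": 0, "hand": 20}, {"delta_pos": [0, 0, 40], "yaw": 0, "hand": 20}, {"delta_pos": [0, 0, 40], "yaw": 0, "hand": 20}])

```text
clock: 35.63
eef_pos: [562.8, 3.9, 130.8]
eef_rot: [-3.14, -0.0, 1.561]
wrist_force: [0.0, -0.6, 0.1]
finger_gap: 19.8
```

Request:
drive_tool(steps=[{"delta_pos": [0, 0, 40], "yaw": 0, "hand": 40}, {"delta_pos": [0, 0, 0], "yaw": 0, "hand": 40}, {"delta_pos": [0, 0, 0], "yaw": 0, "hand": 40}])

```text
clock: 35.88
eef_pos: [564.4, 3.8, 172.4]
eef_rot: [3.136, 0.0, 1.561]
wrist_force: [0.1, -0.0, -1.0]
finger_gap: 36.7
```

```bash
python3 - <<'E'
from obj import *
s=manip.read_state(); print(s["eef_pos"],s["eef_rot"],s["finger_gap"])
c=cam("wrist"); save("w18",c["frame"])
E
```

```text
[564.35321272   3.79229167 172.44570026] [3.13566600e+00 3.01394814e-04 1.56070301e+00] 36.73168942715032
```

View pics/w18.png

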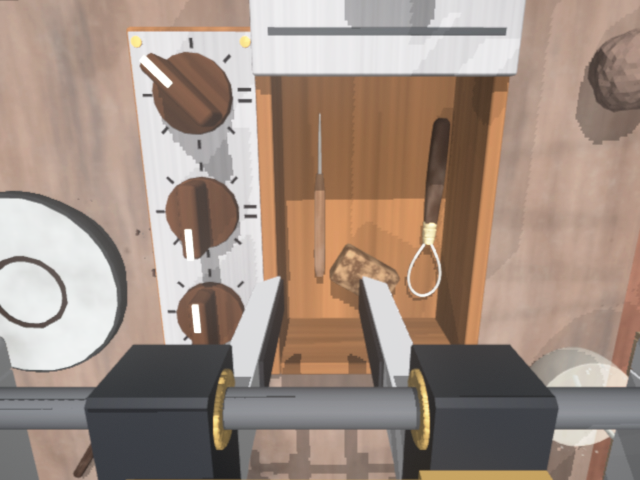

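```bash
python3 - <<'E'
from obj import *
c=cam("top"); save("t19",c["frame"],(330,60,610,230),2.8); save("t20",c["frame"],(30,60,300,370),1.9)
P=cloud(c)
for uv in [(490,100),(540,95),(470,95)]: print(P[uv[1],uv[0]])
m=P[320:335,208:226]; print(np.nanmax(m[...,2]),m[7,:, 1].round())
E
```

```text
[ 863.07223564 -488.97996867  142.57719492]
[ 846.13158862 -581.28084532  218.22259871]
[ 890.78786417 -450.21217152  106.41989615]
575.2049149825812 [223. 220. 217. 214. 212. 209. 206. 203. 201. 198. 195. 193. 192. 189.
 186. 184.  87.  85.]
```

View pics/t19.png

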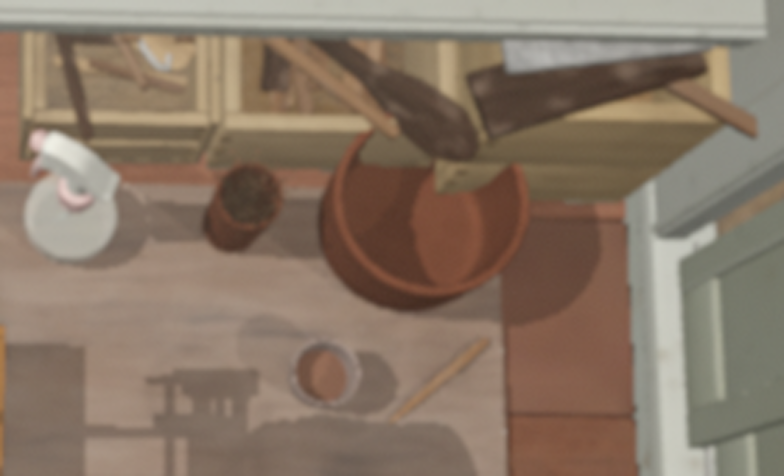

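View pics/t20.png

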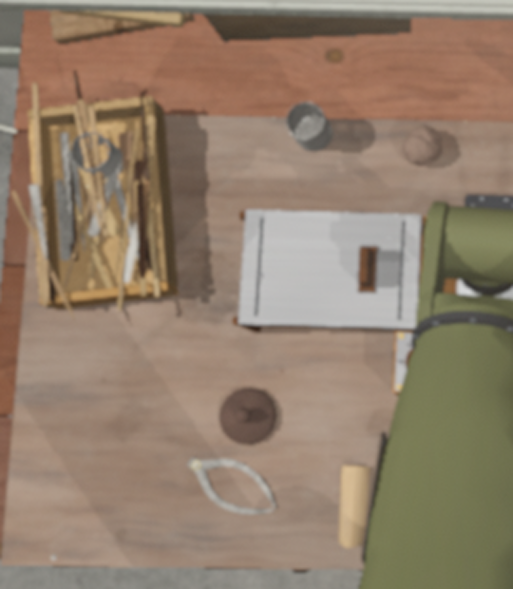

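Request:
drive_tool(steps=[{"delta_pos": [2.9, 13.5, 0], "yaw": 0.121, "hand": 40}, {"delta_pos": [2.9, 13.5, 0], "yaw": 0.121, "hand": 40}, {"delta_pos": [2.9, 13.5, 0], "yaw": 0.121, "hand": 40}, {"delta_pos": [2.9, 13.5, 0], "yaw": 0.121, "hand": 40}, {"delta_pos": [2.9, 13.5, 0], "yaw": 0.121, "hand": 40}])

```text
clock: 36.4
eef_pos: [577.4, 71.9, 167.6]
eef_rot: [-3.139, -0.001, 2.172]
wrist_force: [-0.1, -0.0, -1.6]
finger_gap: 40.0
```

Request:
drive_tool(steps=[{"delta_pos": [2.9, 13.5, 0], "yaw": 0.121, "hand": 40}, {"delta_pos": [2.9, 13.5, 0], "yaw": 0.121, "hand": 40}, {"delta_pos": [2.9, 13.5, 0], "yaw": 0.121, "hand": 40}, {"delta_pos": [2.9, 13.5, 0], "yaw": 0.121, "hand": 40}, {"delta_pos": [2.9, 13.5, 0], "yaw": 0.121, "hand": 40}])

```text
clock: 36.82
eef_pos: [591.9, 139.4, 167.5]
eef_rot: [-3.14, -0.002, 2.777]
wrist_force: [-0.0, 0.4, 0.1]
finger_gap: 39.9
```

Request:
drive_tool(steps=[{"delta_pos": [2.9, 13.5, 0], "yaw": 0.121, "hand": 40}, {"delta_pos": [2.9, 13.5, 0], "yaw": 0.121, "hand": 40}, {"delta_pos": [2.9, 13.5, 0], "yaw": 0.12, "hand": 40}, {"delta_pos": [0, 0, 0], "yaw": 0, "hand": 40}, {"delta_pos": [0, 0, 0], "yaw": 0, "hand": 40}])

```text
clock: 37.23
eef_pos: [600.5, 179.4, 167.8]
eef_rot: [-3.141, -0.002, 3.13]
wrist_force: [0.3, -0.2, -0.3]
finger_gap: 39.8
```

```bash
python3 - <<'E'
from obj import *
s=manip.read_state(); print(s["eef_pos"],s["eef_rot"],s["joints"])
c=cam("wrist"); save("w20",c["frame"])
E
```

```text
[600.54349648 179.36486832 167.8099729 ] [-3.14095512e+00 -2.18003162e-03  3.12995851e+00] [ 2.31845676e-01  5.17048088e-01  1.34698533e+00 -9.72538255e-05
  1.27982867e+00 -1.32728920e+00]
```

View pics/w20.png

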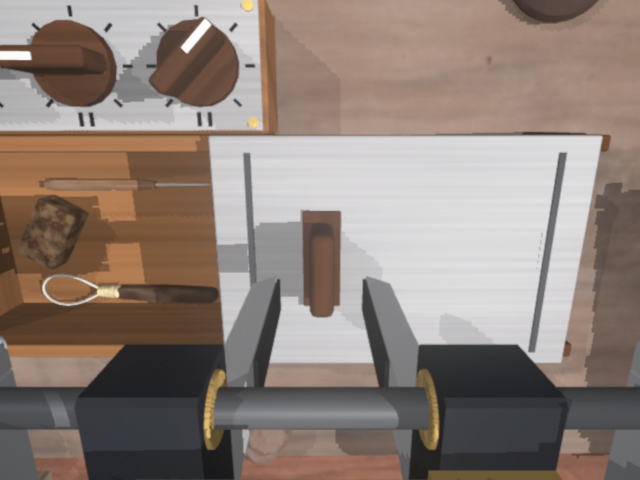

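Handle at (322,262) is centred; the tools lie in the well at left. Grip and ease it shut.

Request:
drive_tool(steps=[{"delta_pos": [1, 0.5, -20], "yaw": 0, "hand": 40}, {"delta_pos": [0, 0, -20], "yaw": 0, "hand": 40}, {"delta_pos": [0, 0, -14], "yaw": 0, "hand": 25}, {"delta_pos": [0, 0, 0], "yaw": 0, "hand": 10}, {"delta_pos": [0, 0, 0], "yaw": 0, "hand": 8}], squeeze=40)

```text
clock: 37.7
eef_pos: [601.8, 179.0, 115.0]
eef_rot: [-3.141, -0.001, 3.13]
wrist_force: [0.0, 0.0, 1.3]
finger_gap: 23.4
```

Request:
drive_tool(steps=[{"delta_pos": [0, 0, 0], "yaw": 0, "hand": 8}, {"delta_pos": [0, 0, 0], "yaw": 0, "hand": 8}, {"delta_pos": [0, 0, 0], "yaw": 0, "hand": 8}])

```text
clock: 37.95
eef_pos: [602.5, 179.5, 116.5]
eef_rot: [-3.142, 0.002, 3.132]
wrist_force: [-0.4, -2.0, 2.8]
finger_gap: 14.0
```

Request:
drive_tool(steps=[{"delta_pos": [0, -2, 0], "yaw": 0, "hand": 8}, {"delta_pos": [0, -4, 0], "yaw": 0, "hand": 8}, {"delta_pos": [0, -6, 0], "yaw": 0, "hand": 8}, {"delta_pos": [-0.1, -8, 0], "yaw": 0, "hand": 8}, {"delta_pos": [-0.1, -10, 0], "yaw": 0, "hand": 8}])

```text
clock: 38.37
eef_pos: [602.2, 150.2, 116.4]
eef_rot: [3.141, 0.002, 3.133]
wrist_force: [-0.4, 2.4, 6.5]
finger_gap: 13.8
```

Request:
drive_tool(steps=[{"delta_pos": [-0.1, -10, 0], "yaw": 0, "hand": 8}, {"delta_pos": [-0.1, -10, 0], "yaw": 0, "hand": 8}, {"delta_pos": [-0.1, -10, 0], "yaw": 0, "hand": 8}, {"delta_pos": [-0.1, -10, 0], "yaw": 0, "hand": 8}, {"delta_pos": [-0.1, -10, 0], "yaw": 0, "hand": 8}])

```text
clock: 38.78
eef_pos: [601.7, 99.7, 116.5]
eef_rot: [3.141, 0.002, 3.133]
wrist_force: [-0.7, 1.8, 6.3]
finger_gap: 13.6
```

Request:
drive_tool(steps=[{"delta_pos": [-0.1, -10, 0], "yaw": 0, "hand": 8}, {"delta_pos": [-0.1, -10, 0], "yaw": 0, "hand": 8}, {"delta_pos": [-0.1, -10, 0], "yaw": 0, "hand": 8}, {"delta_pos": [-0.1, -10, 0], "yaw": 0, "hand": 8}, {"delta_pos": [-0.1, -10, 0], "yaw": 0, "hand": 8}])

```text
clock: 39.2
eef_pos: [601.2, 49.6, 116.5]
eef_rot: [3.141, 0.002, 3.133]
wrist_force: [0.1, 3.4, 6.8]
finger_gap: 13.9
```

Request:
drive_tool(steps=[{"delta_pos": [-0.1, -10, 0], "yaw": 0, "hand": 8}, {"delta_pos": [-0.1, -10, 0], "yaw": 0, "hand": 8}, {"delta_pos": [-0.1, -10, 0], "yaw": 0, "hand": 8}, {"delta_pos": [-0.1, -8, 0], "yaw": 0, "hand": 8}, {"delta_pos": [-0.1, -6, 0], "yaw": 0, "hand": 8}])

```text
clock: 39.62
eef_pos: [600.8, 5.4, 116.5]
eef_rot: [3.141, 0.002, 3.132]
wrist_force: [0.7, 1.8, 6.7]
finger_gap: 14.3
```

Request:
drive_tool(steps=[{"delta_pos": [0, -5, 0], "yaw": 0, "hand": 8}, {"delta_pos": [0, -4, 0], "yaw": 0, "hand": 8}, {"delta_pos": [0, -3, 0], "yaw": 0, "hand": 8}, {"delta_pos": [0, -2, 0], "yaw": 0, "hand": 8}, {"delta_pos": [0, -2, 0], "yaw": 0, "hand": 8}])

```text
clock: 40.03
eef_pos: [600.7, -10.2, 116.5]
eef_rot: [3.141, 0.002, 3.133]
wrist_force: [-2.8, 2.4, 7.6]
finger_gap: 13.9
```

Request:
drive_tool(steps=[{"delta_pos": [0, -1.5, 0], "yaw": 0, "hand": 8}, {"delta_pos": [0, -1.5, 0], "yaw": 0, "hand": 8}, {"delta_pos": [0, -1.5, 0], "yaw": 0, "hand": 8}, {"delta_pos": [0, -1.5, 0], "yaw": 0, "hand": 8}, {"delta_pos": [0, -1.5, 0], "yaw": 0, "hand": 8}])

```text
clock: 40.45
eef_pos: [600.6, -15.1, 116.5]
eef_rot: [3.137, 0.001, 3.133]
wrist_force: [-1.7, 22.2, 9.5]
finger_gap: 13.6
```

Request:
drive_tool(steps=[{"delta_pos": [0, -1.5, 0], "yaw": 0, "hand": 8}, {"delta_pos": [0, -1.5, 0], "yaw": 0, "hand": 8}, {"delta_pos": [0, -1.5, 0], "yaw": 0, "hand": 8}, {"delta_pos": [0, -1, 0], "yaw": 0, "hand": 8}, {"delta_pos": [0, -1, 0], "yaw": 0, "hand": 8}])

```text
clock: 40.87
eef_pos: [600.6, -22.5, 116.5]
eef_rot: [3.14, 0.001, 3.134]
wrist_force: [-2.7, 2.6, 7.0]
finger_gap: 13.6
```

Request:
drive_tool(steps=[{"delta_pos": [0, -1, 0], "yaw": 0, "hand": 8}, {"delta_pos": [0, -1, 0], "yaw": 0, "hand": 8}, {"delta_pos": [0, -0.7, 0], "yaw": 0, "hand": 8}, {"delta_pos": [0, -0.7, 0], "yaw": 0, "hand": 8}, {"delta_pos": [0, -0.7, 0], "yaw": 0, "hand": 8}])

```text
clock: 41.28
eef_pos: [600.5, -25.7, 116.4]
eef_rot: [3.137, 0.001, 3.133]
wrist_force: [-3.1, 22.8, 9.7]
finger_gap: 13.6
```

Request:
drive_tool(steps=[{"delta_pos": [0, -0.7, 0], "yaw": 0, "hand": 8}, {"delta_pos": [0, -0.5, 0], "yaw": 0, "hand": 8}, {"delta_pos": [0, 0, 0], "yaw": 0, "hand": 8}])

```text
clock: 41.53
eef_pos: [600.5, -25.8, 116.4]
eef_rot: [3.136, 0.001, 3.134]
wrist_force: [-2.5, 27.1, 9.4]
finger_gap: 13.8
```

Request:
drive_tool(steps=[{"delta_pos": [0, 2, 0], "yaw": 0, "hand": 8}, {"delta_pos": [0, 0, 0], "yaw": 0, "hand": 40}, {"delta_pos": [0, 0, 0], "yaw": 0, "hand": 40}, {"delta_pos": [0, 0, 0], "yaw": 0, "hand": 40}, {"delta_pos": [0, 0, 25], "yaw": 0, "hand": 40}])

```text
clock: 41.95
eef_pos: [598.4, -27.6, 136.2]
eef_rot: [3.141, -0.007, 3.132]
wrist_force: [-0.3, 0.6, -0.6]
finger_gap: 36.8
```

Request:
drive_tool(steps=[{"delta_pos": [0, 0, 25], "yaw": 0, "hand": 40}, {"delta_pos": [-9.1, 3.9, 0], "yaw": -0.121, "hand": 40}, {"delta_pos": [-9.1, 3.9, 0], "yaw": -0.121, "hand": 40}, {"delta_pos": [-9.1, 3.9, 0], "yaw": -0.121, "hand": 40}, {"delta_pos": [-9.1, 3.9, 0], "yaw": -0.121, "hand": 40}])

```text
clock: 42.37
eef_pos: [563.4, -12.1, 165.2]
eef_rot: [-3.141, -0.0, 2.642]
wrist_force: [-0.9, -0.4, 0.8]
finger_gap: 40.2
```

Request:
drive_tool(steps=[{"delta_pos": [-9.1, 3.9, 0], "yaw": -0.121, "hand": 40}, {"delta_pos": [-9.1, 3.9, 0], "yaw": -0.121, "hand": 40}, {"delta_pos": [-9.1, 3.9, 0], "yaw": -0.121, "hand": 40}, {"delta_pos": [-9.1, 3.9, 0], "yaw": -0.121, "hand": 40}, {"delta_pos": [-9.1, 3.9, 0], "yaw": -0.121, "hand": 40}])

```text
clock: 42.78
eef_pos: [517.9, 7.5, 165.2]
eef_rot: [-3.141, 0.0, 2.037]
wrist_force: [0.3, -0.6, -0.0]
finger_gap: 39.7
```

Request:
drive_tool(steps=[{"delta_pos": [-9.1, 3.9, 0], "yaw": -0.121, "hand": 40}, {"delta_pos": [-9.1, 3.9, 0], "yaw": -0.121, "hand": 40}, {"delta_pos": [-9.1, 3.9, 0], "yaw": -0.121, "hand": 40}, {"delta_pos": [-9.1, 3.9, 0], "yaw": -0.121, "hand": 40}, {"delta_pos": [0, 0, 0], "yaw": 0, "hand": 40}])

```text
clock: 43.2
eef_pos: [481.1, 23.4, 165.3]
eef_rot: [-3.141, -0.0, 1.554]
wrist_force: [-0.3, 0.1, 0.0]
finger_gap: 40.1
```

```bash
python3 - <<'E'
from dials import *
s=manip.read_state(); print(s["eef_pos"],s["eef_rot"],s["clock"])
c=cam("wrist"); save("w21",c["frame"]); dials(c,[(482.5,103.5),(482,26),(481.4,-52)],-0.01)
c=cam("top"); save("t21",c["frame"],(150,150,470,350),2.5)
E
```

```text
[481.09460563  23.4111655  165.33193958] [-3.14131010e+00 -3.58794299e-05  1.55369511e+00] 43.2
L 283 mean [473.9 113.3] world angle 2.333 (radial 2.291) dial 3.940 = mark 5.02 len 23.5
M 207 mean [482.5  12.6] world angle -1.585 (radial -1.531) dial 1.575 = mark 2.01 len 22.9
R 162 mean [482.1 -38. ] world angle 1.565 (radial 1.521) dial 4.708 = mark 5.99 len 23.1
```

View pics/w21.png

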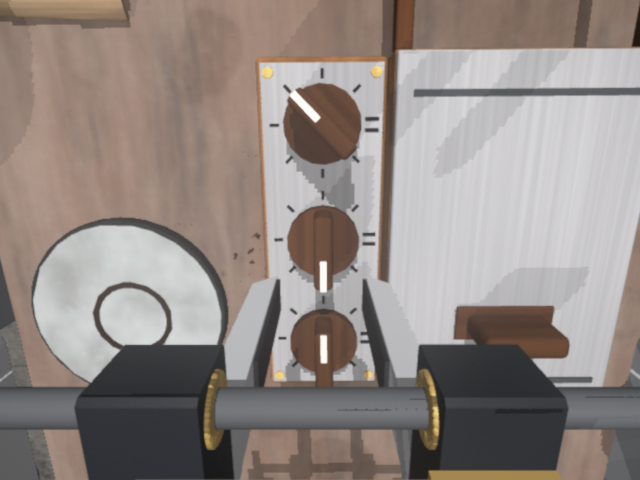

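View pics/t21.png

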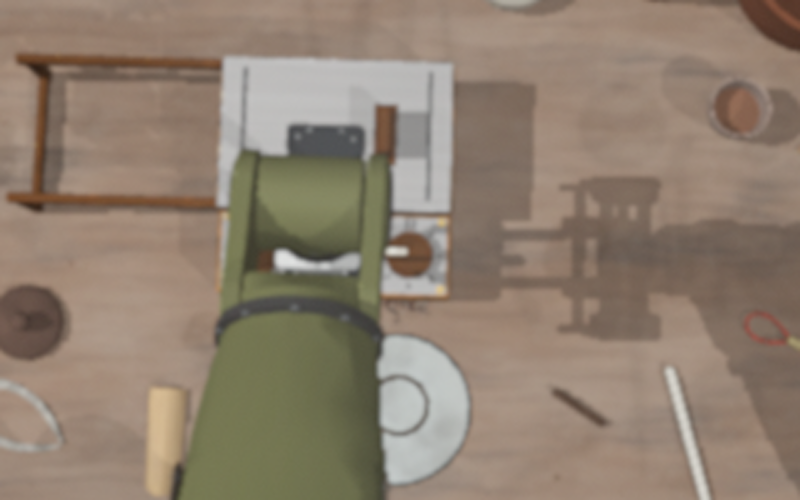

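Request:
drive_tool(steps=[{"delta_pos": [0.7, 2, -25], "yaw": 0, "hand": 36}, {"delta_pos": [0, 0, -25], "yaw": 0, "hand": 36}, {"delta_pos": [0, 0, -20], "yaw": 0, "hand": 36}, {"delta_pos": [0, 0, -6], "yaw": 0, "hand": 30}, {"delta_pos": [0, 0, 0], "yaw": 0, "hand": 10}], squeeze=15)

```text
clock: 43.72
eef_pos: [482.5, 25.0, 88.1]
eef_rot: [-3.139, -0.0, 1.562]
wrist_force: [0.4, 0.2, 0.9]
finger_gap: 26.7
```

Request:
drive_tool(steps=[{"delta_pos": [0, 0, 0], "yaw": 0, "hand": 8}, {"delta_pos": [0, 0, 0], "yaw": 0, "hand": 8}, {"delta_pos": [0, 0, 0], "yaw": 0, "hand": 8}])

```text
clock: 43.97
eef_pos: [482.4, 25.1, 90.4]
eef_rot: [-3.141, 0.0, 1.561]
wrist_force: [-8.6, -0.8, 3.8]
finger_gap: 11.9
```

Turn back counter-clockwise by 1.57 rad.

Request:
drive_tool(steps=[{"delta_pos": [-0.5, 0, 0], "yaw": 0.12, "hand": 8}, {"delta_pos": [0, 0, 0], "yaw": 0.12, "hand": 8}, {"delta_pos": [0, 0, 0], "yaw": 0.12, "hand": 8}, {"delta_pos": [0, 0, 0], "yaw": 0.12, "hand": 8}, {"delta_pos": [0, 0, 0], "yaw": 0.12, "hand": 8}])

```text
clock: 44.38
eef_pos: [482.6, 25.2, 90.5]
eef_rot: [3.141, 0.001, 2.166]
wrist_force: [-1.7, -0.6, 1.6]
finger_gap: 12.0
```

Request:
drive_tool(steps=[{"delta_pos": [0, 0, 0], "yaw": 0.12, "hand": 8}, {"delta_pos": [0, 0, 0], "yaw": 0.12, "hand": 8}, {"delta_pos": [0, 0, 0], "yaw": 0.12, "hand": 8}, {"delta_pos": [0, 0, 0], "yaw": 0.12, "hand": 8}, {"delta_pos": [0, 0, 0], "yaw": 0.12, "hand": 8}])

```text
clock: 44.8
eef_pos: [482.7, 25.4, 90.5]
eef_rot: [3.141, 0.001, 2.766]
wrist_force: [-0.4, 2.8, -1.1]
finger_gap: 11.6
```

Request:
drive_tool(steps=[{"delta_pos": [0, 0, 0], "yaw": 0.12, "hand": 8}, {"delta_pos": [0, 0, 0], "yaw": 0.12, "hand": 8}, {"delta_pos": [0, 0, 0], "yaw": 0.12, "hand": 8}, {"delta_pos": [0, 0, 0], "yaw": 0, "hand": 8}])

```text
clock: 45.13
eef_pos: [482.8, 25.6, 90.4]
eef_rot: [3.141, 0.002, 3.126]
wrist_force: [-0.1, 5.3, 2.4]
finger_gap: 11.8
```

Request:
drive_tool(steps=[{"delta_pos": [0, 0, 0], "yaw": 0, "hand": 34}, {"delta_pos": [0, 0, 0], "yaw": 0, "hand": 34}, {"delta_pos": [0, 0, 0], "yaw": 0, "hand": 34}, {"delta_pos": [0, 0, 25], "yaw": 0, "hand": 34}, {"delta_pos": [0, 0, 40], "yaw": 0, "hand": 34}])

```text
clock: 45.55
eef_pos: [480.6, 25.1, 152.3]
eef_rot: [-3.141, -0.006, 3.118]
wrist_force: [1.1, 0.3, -0.8]
finger_gap: 33.6
```

Request:
drive_tool(steps=[{"delta_pos": [20, 0, 30], "yaw": 0, "hand": 34}, {"delta_pos": [35, 0, 0], "yaw": 0, "hand": 34}, {"delta_pos": [35, 0, 0], "yaw": 0, "hand": 34}, {"delta_pos": [0, 0, 0], "yaw": 0, "hand": 34}, {"delta_pos": [0, 0, 0], "yaw": 0, "hand": 34}])

```text
clock: 45.97
eef_pos: [572.7, 25.1, 183.3]
eef_rot: [-3.141, -0.001, 3.118]
wrist_force: [-0.6, -0.3, -0.4]
finger_gap: 34.1
```

```bash
python3 - <<'E'
from dials import *
s=manip.read_state(); print(s["eef_pos"],s["eef_rot"],s["clock"],s["wrist_force"])
c=cam("wrist"); save("w22",c["frame"]); dials(c,[(482.5,103.5),(482,26),(481.4,-52)],-0.01)
P=cloud(c); m=(abs(P[...,2]-123)<5)&(abs(P[...,0]-600)<40)&(abs(P[...,1]+25)<60); h=cv2.cvtColor(c["frame"],cv2.COLOR_RGB2HSV); m&=(h[...,1]>90)
v,u=np.nonzero(m); X=np.array([ray(c,a,b,123)[:2] for a,b in zip(u,v)],np.float32); print(len(X),cv2.minAreaRect(X) if len(X) else 0)
t=cam("top"); P=cloud(t); save("t22",t["frame"]); m=((abs(P[...,2]-87)<4)&(abs(P[...,1]-20)<170)&(P[...,0]>480)&(P[...,0]<700))
v,u=np.nonzero(m); X=np.array([ray(t,a,b,87)[:2] for a,b in zip(u,v)]); print("cover y (shut was -93..143)",np.percentile(X[:,1],[0.5,99.5]))
E
```

```text
[572.6680941   25.0549015  183.27987985] [-3.14140924e+00 -1.48320157e-03  3.11804189e+00] 45.9667 [-0.63594802 -0.29954506 -0.44616121]
L 258 mean [474.  113.1] world angle 2.345 (radial 2.297) dial 3.928 = mark 5.00 len 22.9
M 254 mean [495.6  25.6] world angle -0.006 (radial -0.031) dial 6.279 = mark 7.99 len 23.5
R 254 mean [481.9 -39. ] world angle 1.572 (radial 1.531) dial 4.702 = mark 5.99 len 23.1
623 ((601.0239868164062, -24.296756744384766), (10.863324165344238, 34.54515075683594), 85.2630615234375)
cover y (shut was -93..143) [-92.35086793 142.69897333]
```

View pics/w22.png

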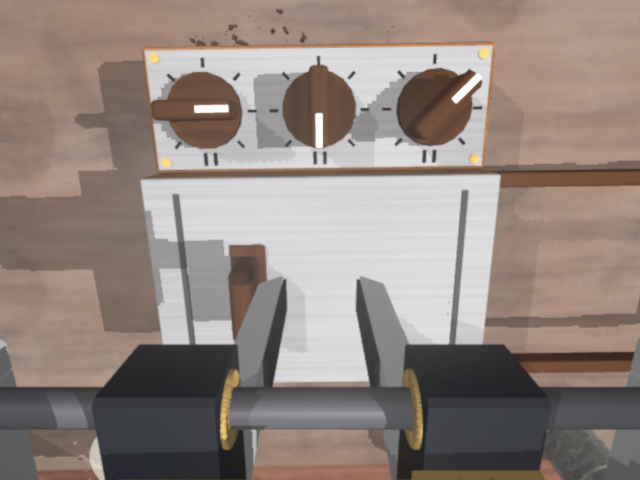

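View pics/t22.png

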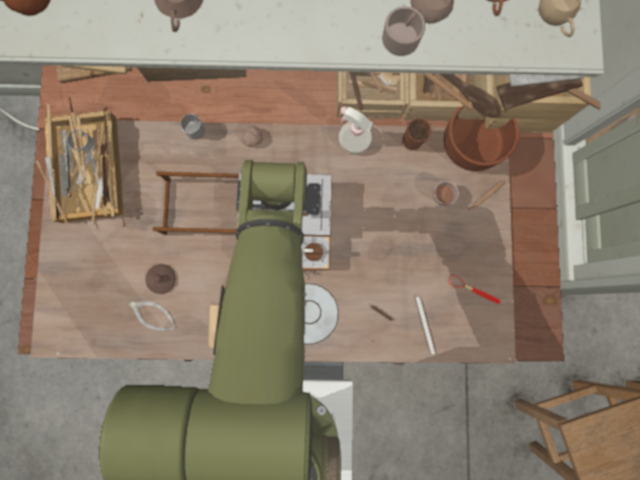

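The dials read 5.00 / 0 / 5.99. The cover's edges are back where they were when it was first shut, the table holds no more good tools, and the cup and lid have not moved. I'm handing the job in.

```bash
python3 - <<'E'
from cell import manip
print(manip.sign_off())
E
```

```text
the job is handed in; nothing more can be done
None
```

The job is done and handed in at about 46 s of the 210 s allowed. I set the dials to 5-2-6, eased the cover free and left to its end stop, and put the three good tools on the table (cork block, loop tool, needle tool) in the well. I then slid the cover fully shut and turned the middle dial back to 0. There was no wooden mallet on the table; the pale cylinder is a plain dowel.

Last checks before handing in:
- **Dials:** they read marks 5.00 / 0 (−0.01) / 5.99.
- **Cover:** its edges are within about 1 mm of their first shut position, and the closing stop was felt at y −25.8 mm.
- **Tools:** all three were seen lying in the well just before the cover closed. They can't be seen since.
- **Cup and teapot lid:** they look unmoved in the top view; I didn't measure them.
- **Arm:** clear of everything.

No check failed. The top and wrist cameras disagreed by 2–3 mm on box positions; gripping the dials settled it.

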